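Send spray-out panels through the one-way dispatch gate

ROBOT

A 6-joint arm with a two-finger parallel gripper is mounted at the origin on a cart in front of the work surface, level with it; the furniture and walls round the work are solid. World frame = base frame: x ahead of the robot, y to its left, z up, the work surface at z = 0. Lengths are in m, angles in rad, forces in N, time in s.
With the tool pointing down it reaches from about 0.4 to 0.925 m from the base axis. Payload 3.4 kg.
Tool frame: the origin (TCP) lies between the finger pads; the fingertips stand 17 mm ahead of it and the grasp point (between the pads) lies 2 mm behind it; y points along the fingers, x is the direction in which the jaws open and shut, and the axes are right-handed (so a half turn about y gives the same grasp; the last joint's range is limited). The gripper opens to 85 mm and grips with 20 to 120 N. Pads are 22 mm wide; open, the fingers measure 114 mm over their backs; the gripper's body (76 mm by 85 mm) begins 54 mm behind the grasp point. The pads swing forward as they close: fully open they stand 13 mm farther back than shut.
Start: joints at [1.155, 0.307, 1.506, -0, 1.328, -0.073], TCP at [0.193, 0.542, 0.248] pointing down, gripper open.
Joint ranges: [-3.12, 3.12], [-1.05, 2.28], [0.14, 2.33], [-1.42, 4.57], [0.1, 2.73], [-2.68, 2.68]. Speed limits (rad/s): [2.57, 2.57, 3.14, 3.14, 3.14, 3.14].

INTERFACE

Orientations are given as a unit quaternion [x, y, z, w].
In Python, from cell import get_state, read_camera, sign_off gives the robot as it stands. The module is installed in compiled form; this text tells all that it offers.
- The arm moves only by the shell command python3 -m creep 'ROWS' [FORCE]. ROWS is JSON, a list that holds one entry, the list of rows, each a list of 5 numbers: the gripper's target within -1 to 1 (fully open at 1, half-way at 0, shut at -1), then the shift along the tool's x, y, z in m, then the turn about the tool's y in rad. In form: [[[hand, x, y, z, spin], ...]]. A call has 1 to 20 rows; each row is the pose to reach, as a shift and turn from the pose commanded when the call began, along the tool's axes at that moment; what a row does not reach only later rows make up. A row lasts 1/12 s, in which the tool goes at most 41.7 mm and 7.16 degrees, less where a joint would pass 70% of its speed; a pose out of reach is approached as far as the arm can. A call with a gripper value outside its range is refused whole. The fingers move at their own pace and stop on an object; FORCE is the grip in N (left out, the last holds). Time passes only in rows, so rows that repeat a pose let the fingers close. It gives the time, the measured TCP pose, the force and the opening at its end, in the units of the state.
- get_state(): the state, without advancing time (a new reading comes with each control period).
- read_camera(name): name is "scene" or "top" or "wrist"; returns a dict with "image" (420x560x3 uint8, blue, green, red), "z_map" (420x560 float32, m along the optical axis (not along the pixel's ray), 0 where there is no reading), "K" (3x3 intrinsics, pixels), "R" (3x3) and "t" (3): a world point X has camera coordinates R X + t. Camera axes: x right, y down, z forward; pixel columns grow to the right and rows downward; lengths in m; the calibration is good to about 2 mm. A picture is of the moment at which its call begins.
- sign_off(): hands the job in, once; it reports no verdict.
The state is a dict: "time": time; "joints": joint angles; "joint_velocities": joint speeds; "tau": joint torques, N m; "ee_pos": TCP position; "tcp_rot": TCP orientation; "ft_force": force on the tool from outside, world axes, zero at the start; "wrist_torque": the same for the moment, N m; "finger_gap": finger opening in m.
Only numpy, scipy, OpenCV 4.12 (cv2) and the standard library are available. Lean on these libraries where they do the work, as an engineer would, in place of code of your own. Each camera call takes 0.05 s, during which the arm holds its last target. There are 200 camera calls.

TASK

Clear the small parts box out of the lane's loading bay and set it down flat on the bench top. Stand each spray-out panel from the drying stand fully home in the slot of a carrier of its own, and push every loaded carrier along the dispatch lane through the sprung one-way gate until the whole carrier is past it and the orange flaps have shut behind it. Leave a carrier that gets no panel standing outside the gated part of the lane, and do not tip the open tin of paint.

Things in the scene. Friction and masses are not known exactly. Their poses are not given: they have to be found in the camera images.
- panel_red_mid (a point): Centre of the red spray-out panel: flat plate 5 mm thick (its x), 51 mm wide (y), 72 mm tall (z), 60 g, bare metal in the top 22 mm, where it is gripped across its thickness; lowest 6 mm narrowed to 3.4 x 47 mm. Starts upright in a slot of the wooden stand, its neighbours 60 mm away. This point is 36 mm above its foot. Both ways round are alike. May be absent.
- panel_blue_mid (a point): Centre of the blue spray-out panel: flat plate 5 mm thick (its x), 51 mm wide (y), 72 mm tall (z), 60 g, bare metal in the top 22 mm, where it is gripped across its thickness; lowest 6 mm narrowed to 3.4 x 47 mm. Starts upright in a slot of the wooden stand, its neighbours 60 mm away. This point is 36 mm above its foot. Both ways round are alike. May be absent.
- panel_green_mid (a point): Centre of the green spray-out panel: flat plate 5 mm thick (its x), 51 mm wide (y), 72 mm tall (z), 60 g, bare metal in the top 22 mm, where it is gripped across its thickness; lowest 6 mm narrowed to 3.4 x 47 mm. Starts upright in a slot of the wooden stand, its neighbours 60 mm away. This point is 36 mm above its foot. Both ways round are alike. May be absent.
- carrier_a_grip (a point): Mid-point of a panel carrier's blue grip post, 66 mm above the underside (post 12 mm along carrier x, 22 mm along y, top at 82 mm). x = carrier's front, z up. Base plate 80 mm along x (12 mm behind to 68 mm ahead of this point), 84 mm along y, 10 mm thick. Black slot block 22 x 62 mm, top at 37 mm, centre 48 mm ahead of this point.
- carrier_a_seat (a point): Where a panel's centre is when it stands fully home in this carrier's slot: 36 mm above the slot floor, 46 mm above the carrier's underside, 48 mm ahead of the grip point, axes alike. The slot opens upward: 7 mm along x, 54 mm along y (the panel's thickness lies along the carrier's x), 27 mm deep, long sides flared to 13 mm at the mouth.
- carrier_a: This carrier (250 g, loose); origin at the centre of its underside, axes as the grip point.
- carrier_b_grip (a point): Mid-point of a panel carrier's blue grip post, 66 mm above the underside (post 12 mm along carrier x, 22 mm along y, top at 82 mm). x = carrier's front, z up. Base plate 80 mm along x (12 mm behind to 68 mm ahead of this point), 84 mm along y, 10 mm thick. Black slot block 22 x 62 mm, top at 37 mm, centre 48 mm ahead of this point.
- carrier_b_seat (a point): Where a panel's centre is when it stands fully home in this carrier's slot: 36 mm above the slot floor, 46 mm above the carrier's underside, 48 mm ahead of the grip point, axes alike. The slot opens upward: 7 mm along x, 54 mm along y (the panel's thickness lies along the carrier's x), 27 mm deep, long sides flared to 13 mm at the mouth.
- carrier_b: This carrier (250 g, loose); origin at the centre of its underside, axes as the grip point.
- carrier_c_grip (a point): Mid-point of a panel carrier's blue grip post, 66 mm above the underside (post 12 mm along carrier x, 22 mm along y, top at 82 mm). x = carrier's front, z up. Base plate 80 mm along x (12 mm behind to 68 mm ahead of this point), 84 mm along y, 10 mm thick. Black slot block 22 x 62 mm, top at 37 mm, centre 48 mm ahead of this point.
- carrier_c_seat (a point): Where a panel's centre is when it stands fully home in this carrier's slot: 36 mm above the slot floor, 46 mm above the carrier's underside, 48 mm ahead of the grip point, axes alike. The slot opens upward: 7 mm along x, 54 mm along y (the panel's thickness lies along the carrier's x), 27 mm deep, long sides flared to 13 mm at the mouth.
- carrier_c: This carrier (250 g, loose); origin at the centre of its underside, axes as the grip point.
- lane_gate (a point): Dispatch lane: point on its floor (6 mm above the bench) at mid-width, in the plane of the shut gate. x = direction of travel, y left, z up. Two orange upright flaps, 21 to 37 mm above the floor, hinged at y = +45 and -45 mm, meet in the middle. A carrier's base passes under them; block and post push them forward; they shut when the grip point is about 36 mm past.
- lane_bay (a point): Loading bay of the lane, open above: centre of a carrier's base when set down ready to push; 64 mm before the gate on the floor, axes as the gate. The floor starts 105 mm before the gate (yellow stripe). Low side guides, 16 mm tall, taper from about 112 mm to 90 mm apart.
- lane_end (a point): End stop of the lane, on its floor at mid-width, 285 mm past the gate. Rails 26 mm tall, 90 mm apart; from 15 mm past the gate lips 16 mm above the floor, 72 mm apart, cover the edges of a carrier's base, so it can only slide in through the gate. A later carrier pushes the earlier ones along.
- flap_left (a joint): Left gate flap (left seen along the travel), 44 mm long: 0 = shut, 1.45 rad = wide open forward; does not open backward. A spring shuts it (0.03 N m when shut, 0.07 N m wide open).
- flap_right (a joint): Right gate flap (left seen along the travel), 44 mm long: 0 = shut, 1.45 rad = wide open forward; does not open backward. A spring shuts it (0.03 N m when shut, 0.07 N m wide open).
- paint_tin: Open sample tin with paint, 67 mm across, 72 mm tall, loose; origin at its foot. Not to be tipped.
- parts_box: The same box; origin at the centre of its underside.
- parts_box_mid (a point): Centre of the small reddish-brown parts box left lying in the lane's loading bay: 40 mm along its x, 70 mm along its y, 22 mm tall, 60 g, loose. Grip it across its x. It has to be moved out onto the bench top.

How it is judged:
On the way:
1. every panel stands home in a carrier's slot ((distance between panel_red_mid and carrier_a_seat below 0.006 m or distance between panel_red_mid and carrier_b_seat below 0.006 m or distance between panel_red_mid and carrier_c_seat below 0.006 m) and (distance between panel_blue_mid and carrier_a_seat below 0.006 m or distance between panel_blue_mid and carrier_b_seat below 0.006 m or distance between panel_blue_mid and carrier_c_seat below 0.006 m) and (distance between panel_green_mid and carrier_a_seat below 0.006 m or distance between panel_green_mid and carrier_b_seat below 0.006 m or distance between panel_green_mid and carrier_c_seat below 0.006 m)), for 0.2 s.
At the end, for the whole second after the job is handed in: Each panel fully home in a slot (centre within 6 mm), its carrier in the lane, grip point 30 mm or more past the gate and within 14 mm of mid-lane; a carrier without a panel is not past the gate; the parts box flat on the bench top; all upright and at rest; both flaps shut (under 0.12 rad) (((distance between panel_red_mid and carrier_a_seat below 0.006 m and (x of carrier_a_grip in the frame of lane_gate above 0.03 m and y of carrier_a_grip in the frame of lane_gate between -0.014 and 0.014 m and z of carrier_a_grip in the frame of lane_gate below 0.072 m)) or (distance between panel_red_mid and carrier_b_seat below 0.006 m and (x of carrier_b_grip in the frame of lane_gate above 0.03 m and y of carrier_b_grip in the frame of lane_gate between -0.014 and 0.014 m and z of carrier_b_grip in the frame of lane_gate below 0.072 m)) or (distance between panel_red_mid and carrier_c_seat below 0.006 m and (x of carrier_c_grip in the frame of lane_gate above 0.03 m and y of carrier_c_grip in the frame of lane_gate between -0.014 and 0.014 m and z of carrier_c_grip in the frame of lane_gate below 0.072 m))) and ((distance between panel_blue_mid and carrier_a_seat below 0.006 m and (x of carrier_a_grip in the frame of lane_gate above 0.03 m and y of carrier_a_grip in the frame of lane_gate between -0.014 and 0.014 m and z of carrier_a_grip in the frame of lane_gate below 0.072 m)) or (distance between panel_blue_mid and carrier_b_seat below 0.006 m and (x of carrier_b_grip in the frame of lane_gate above 0.03 m and y of carrier_b_grip in the frame of lane_gate between -0.014 and 0.014 m and z of carrier_b_grip in the frame of lane_gate below 0.072 m)) or (distance between panel_blue_mid and carrier_c_seat below 0.006 m and (x of carrier_c_grip in the frame of lane_gate above 0.03 m and y of carrier_c_grip in the frame of lane_gate between -0.014 and 0.014 m and z of carrier_c_grip in the frame of lane_gate below 0.072 m))) and ((distance between panel_green_mid and carrier_a_seat below 0.006 m and (x of carrier_a_grip in the frame of lane_gate above 0.03 m and y of carrier_a_grip in the frame of lane_gate between -0.014 and 0.014 m and z of carrier_a_grip in the frame of lane_gate below 0.072 m)) or (distance between panel_green_mid and carrier_b_seat below 0.006 m and (x of carrier_b_grip in the frame of lane_gate above 0.03 m and y of carrier_b_grip in the frame of lane_gate between -0.014 and 0.014 m and z of carrier_b_grip in the frame of lane_gate below 0.072 m)) or (distance between panel_green_mid and carrier_c_seat below 0.006 m and (x of carrier_c_grip in the frame of lane_gate above 0.03 m and y of carrier_c_grip in the frame of lane_gate between -0.014 and 0.014 m and z of carrier_c_grip in the frame of lane_gate below 0.072 m))) and (not (x of carrier_a_grip in the frame of lane_gate above 0.03 m and y of carrier_a_grip in the frame of lane_gate between -0.014 and 0.014 m and z of carrier_a_grip in the frame of lane_gate below 0.072 m) or distance between any of panel_red_mid, panel_blue_mid, panel_green_mid and carrier_a_seat below 0.006 m) and (not (x of carrier_b_grip in the frame of lane_gate above 0.03 m and y of carrier_b_grip in the frame of lane_gate between -0.014 and 0.014 m and z of carrier_b_grip in the frame of lane_gate below 0.072 m) or distance between any of panel_red_mid, panel_blue_mid, panel_green_mid and carrier_b_seat below 0.006 m) and (not (x of carrier_c_grip in the frame of lane_gate above 0.03 m and y of carrier_c_grip in the frame of lane_gate between -0.014 and 0.014 m and z of carrier_c_grip in the frame of lane_gate below 0.072 m) or distance between any of panel_red_mid, panel_blue_mid, panel_green_mid and carrier_c_seat below 0.006 m) and angle between each of carrier_a_grip, carrier_b_grip, carrier_c_grip's own z axis and vertical below 0.12 rad and height (world z) of parts_box_mid below 0.015 m and angle between parts_box_mid's own z axis and vertical below 0.1 rad and linear speed of each of parts_box, carrier_a, carrier_b, carrier_c below 0.02 m/s and value of joint each of flap_left, flap_right below 0.12 rad); the robot touches nothing.
It fails at once if the open paint tin is tipped (angle between paint_tin's own z axis and vertical above 0.5 rad).
Of panel_red, panel_blue, panel_green only 2 to 3 are there at a start; the rules pass over those that are not, and their reading is None.
At some moment in a run one of carrier_a, carrier_b, carrier_c may be knocked a few centimetres aside while the robot is not near it.
It also fails if it takes over 210 s, if anything falls off the work surface, if the arm or the gripper's body presses on something with over 40 N, if the wrist force passes 120 N, or if a joint passes its speed limit or range.

## Working session

There is one attempt and no reset: what is moved stays moved. The work goes in short steps, Python scripts to look and compute and a shell command to move; the robot and the scene stay as the last step left them, time stands still between calls to the robot, and variables do not carry over. Pictures are saved under pics/ and viewed, about 12 in all and at most 16, crops included, and the job is handed in when it is done.

```bash
mkdir -p pics; cat > h.py <<'E'
import numpy as np,cv2
from cell import get_state,read_camera,sign_off
from scipy.spatial.transform import Rotation as Ro
def snap(n,f,crop=None,sc=1):
    c=read_camera(n); np.savez('/tmp/%s.npz'%n,**{k:np.asarray(v) for k,v in c.items()})
    im=c['image']
    if crop: x0,y0,x1,y1=crop; im=im[y0:y1,x0:x1]
    if sc!=1: im=cv2.resize(im,None,fx=sc,fy=sc,interpolation=cv2.INTER_CUBIC)
    cv2.imwrite('pics/'+f,im); return c
def load(n): return dict(np.load('/tmp/%s.npz'%n))
def cloud(c):
    z=c['z_map'];v,u=np.mgrid[:z.shape[0],:z.shape[1]]
    P=np.stack([(u-c['K'][0,2])/c['K'][0,0]*z,(v-c['K'][1,2])/c['K'][1,1]*z,z],-1)
    P=(P-c['t'])@c['R']; P[z==0]=np.nan; return P
def px(c,u,v,h=None):
    if h is None: return cloud(c)[v,u]
    d=c['R'].T@np.linalg.solve(c['K'],[u,v,1.]); o=-c['R'].T@c['t']; return o+d*(h-o[2])/d[2]
def st():
    s=get_state(); R=Ro.from_quat(s['tcp_rot']).as_matrix()
    print('t',round(s['time'],2),'p',np.round(s['ee_pos'],4),'x',np.round(R[:,0],3),'y',np.round(R[:,1],3),'z',np.round(R[:,2],3),'F',np.round(s['ft_force'],1),'gap',round(s['finger_gap'],4),'j',np.round(s['joints'],2)); return s,R
def go(pos,ang=None):
    "print tool shift to world pos; ang=desired world yaw of jaw axis x"
    s,R=st(); d=R.T@(np.array(pos)-s['ee_pos']); print('shift',np.round(d,4))
    if ang is not None:
        a=np.arctan2(R[1,0],R[0,0]); dy=(ang-a+np.pi/2)%np.pi-np.pi/2
        print('yaw now',round(a,3),'dyaw',round(dy,3))
E
python3 - <<'E'
from h import *
s,R=st()
for n in('top','scene'):
    c=snap(n,n+'1.png',sc=1.4); print(n,c['K'][0,0],-c['R'].T@c['t'],c['R'].round(2).tolist())
E
```

```text
t 0.0 p [0.193  0.5409 0.2474] x [ 0.336  0.942 -0.002] y [-0.001 -0.002 -1.   ] z [-0.942  0.336  0.   ] F [-0.3  0.1 -0.9] gap 0.0856 j [ 1.15  0.31  1.51 -0.    1.33 -0.07]
top 386.2955740210071 [ 0.43358523 -0.00497716  1.20487648] [[0.02, -1.0, 0.02], [-0.99, -0.02, -0.11], [0.11, -0.02, -0.99]]
scene 487.28353322406446 [0.15201099 0.87687583 0.85308197] [[-0.91, -0.42, -0.0], [-0.26, 0.57, -0.78], [0.33, -0.71, -0.62]]
```

View pics/top1.png

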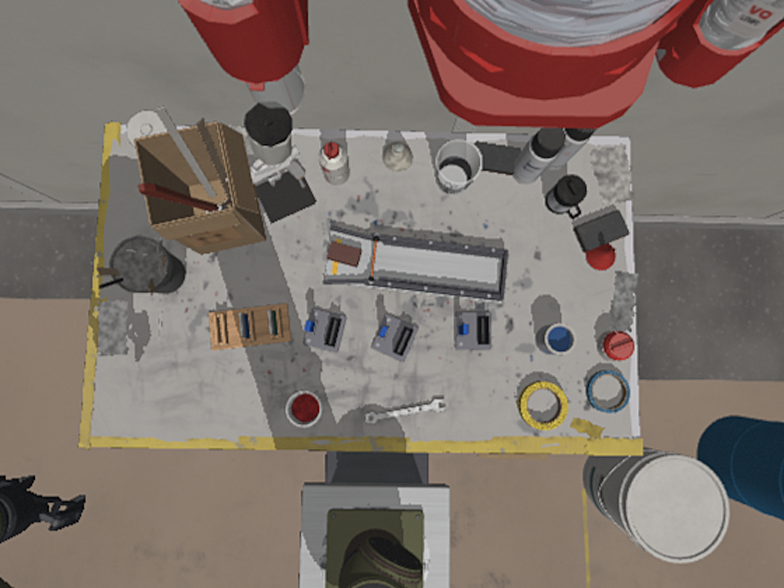

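View pics/scene1.png

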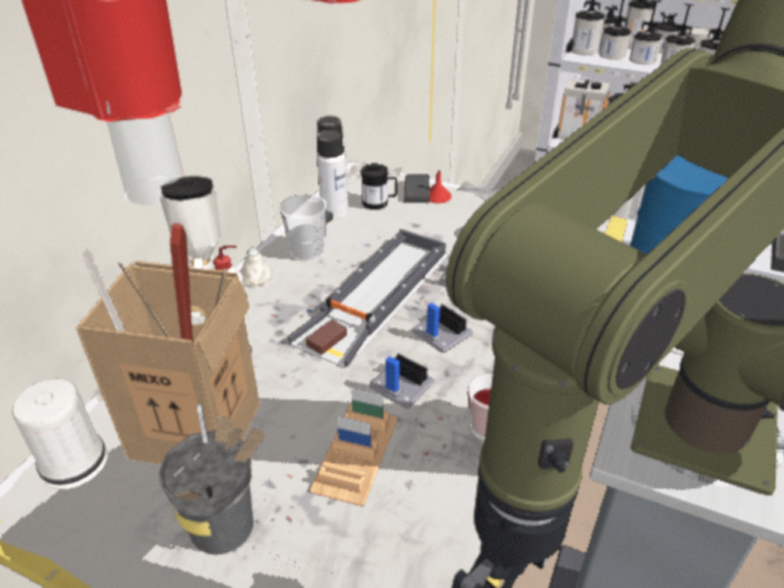

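The top view shows the stand at (250,325) with a green panel (273) and a blue panel (246) and an empty left slot, so red is absent. The carriers are at (325,330), (395,333) and (473,330). The lane runs from (335,255) to (505,265), with the brown box at (344,250) and the tin at (303,407). I'll enlarge it and measure.

```bash
python3 - <<'E'
from h import *
c=load('top'); im=c['image'][160:310,140:370]
im=cv2.resize(im,None,fx=3.45,fy=3.45,interpolation=cv2.INTER_CUBIC); cv2.imwrite('pics/top1c.png',im)
P=cloud(c); I=c['image'].astype(int)
# height-based summary
def blob(name,m):
    n,l,s,ce=cv2.connectedComponentsWithStats(m.astype(np.uint8))
    for i in range(1,n):
        if s[i,4]>=12:
            q=P[l==i]; print(name,s[i],np.nanmedian(q,0).round(4),'zmax',np.nanmax(q[:,2]).round(3))
roi=np.zeros(I.shape[:2],bool); roi[150:320,130:380]=1
hsv=cv2.cvtColor(c['image'],cv2.COLOR_BGR2HSV); H,S,V=[hsv[...,i].astype(int) for i in range(3)]
blob('bluepost',roi&(abs(H-110)<15)&(S>130)&(V>60))
blob('box',roi&((H<12)|(H>172))&(S>90)&(V<150)&(V>30))
blob('orange',roi&(H<20)&(H>3)&(S>150)&(V>140))
blob('black',roi&(V<60)&(P[...,2]>0.02)&(P[...,2]<0.05))
E
```

```text
bluepost [218 229   7   8  43] [0.4902 0.1442 0.0774] zmax 0.084
bluepost [328 231   7   8  38] [ 0.4881 -0.1775  0.0801] zmax 0.089
bluepost [271 233   6   8  29] [ 0.482  -0.0085  0.0801] zmax 0.085
box [240 178  18  12  31] [0.6371 0.0529 0.0251] zmax 0.03
box [209 281  19  20 298] [0.3201 0.1493 0.0532] zmax 0.06
black [266 168   6   4  14] [0.6875 0.0107 0.0418] zmax 0.044
black [350 179  11  32  46] [ 0.607  -0.2679  0.0308] zmax 0.037
black [195 222   3  17  32] [0.4979 0.2242 0.0339] zmax 0.047
black [174 224   4  17  37] [0.4913 0.2839 0.0356] zmax 0.05
black [232 227  11  21 105] [0.4794 0.1008 0.0345] zmax 0.04
black [341 226   8  20 129] [ 0.4881 -0.2249  0.0325] zmax 0.043
black [281 233  14  21  97] [ 0.4636 -0.0518  0.0357] zmax 0.043
```

View pics/top1c.png

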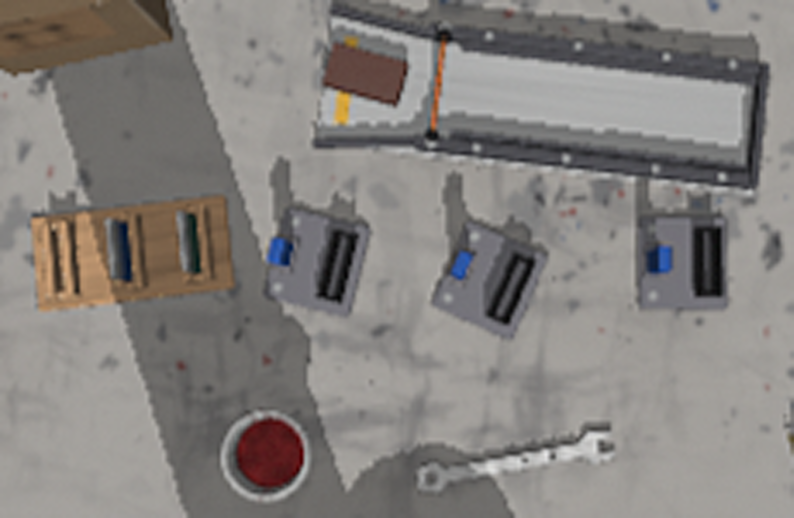

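The crop shows the gate posts at (444,35) and (432,137), the box centred at (366,73), the stand slots at x≈62, 119 and 188, and all three carriers facing right, along the lane. Next I'll turn these into world points.

```bash
python3 - <<'E'
from h import *
c=load('top'); P=cloud(c)
def q(n,x,y,h):
    u,v=140+x/3.45-.35,160+y/3.45-.35; p=px(c,u,v,h); print(n,p.round(4),'map z',P[int(round(v)),int(round(u)),2].round(4)); return p
a=q('hingeL',444,35,.045);b=q('hingeR',432,137,.045);print('mid',(a+b)/2,'yaw dir',np.arctan2(*(a-b)[[1,0]])-np.pi/2, np.linalg.norm(a-b))
r1=q('railL0',488,36,.03);r2=q('railL1',733,64,.03);print('dir',np.arctan2(*(r2-r1)[[1,0]]))
r1=q('railR0',476,148,.03);r2=q('railR1',722,177,.03);print('dir',np.arctan2(*(r2-r1)[[1,0]]))
bx=[q('box',x,y,.028) for x,y in((336,44),(407,61),(397,104),(324,84))];print('boxmid',np.mean(bx,0), [np.linalg.norm(bx[i]-bx[i-1]).round(4) for i in range(4)])
d=bx[1]-bx[0];print('box long yaw',np.arctan2(d[1],d[0]))
for n,cs in dict(A=((294,204),(371,227),(350,314),(266,294)),B=((468,217),(547,252),(509,338),(431,302)),C=((640,216),(722,214),(726,307),(639,308))).items():
    k=[q(n,x,y,.01) for x,y in cs];m=np.mean(k,0);d=(k[1]-k[0])+(k[2]-k[3]);print(n,'centre',m,'yaw',np.arctan2(d[1],d[0]))
for n,t,bm in(('blue',(113,219),(122,279)),('green',(184,211),(189,271)),):
    a=q(n,*t,.08);b=q(n,*bm,.08);d=b-a;print(n,(a+b)/2,np.linalg.norm(d),'width yaw',np.arctan2(d[1],d[0]))
a=[q('stand',x,y,.02) for x,y in((32,217),(223,196),(233,288),(38,309))];d=a[1]-a[0];print(np.arctan2(d[1],d[0]))
E
```

```text
hingeL [0.6855 0.0095 0.045 ] map z 0.042
hingeR [0.5941 0.0182 0.045 ] map z 0.04
mid [0.63979202 0.01387871 0.045     ] yaw dir -1.6657848296366753 0.09175672337539524
railL0 [ 0.6887 -0.0298  0.03  ] map z 0.0338
railL1 [ 0.6677 -0.2505  0.03  ] map z 0.0306
dir -1.6652685176171567
railR0 [ 0.5871 -0.0208  0.03  ] map z 0.0309
railR1 [ 0.5653 -0.2402  0.03  ] map z 0.028
dir -1.6695986836876298
box [0.6789 0.1063 0.028 ] map z 0.028
box [0.6647 0.0424 0.028 ] map z 0.0049
box [0.6256 0.0504 0.028 ] map z 0.0063
box [0.6423 0.1159 0.028 ] map z 0.0174
boxmid [0.65288238 0.07876589 0.028     ] [np.float64(0.0378), np.float64(0.0655), np.float64(0.04), np.float64(0.0676)]
box long yaw -1.788517645210975
A [0.5359 0.1414 0.01  ] map z 0.0011
A [0.5165 0.0719 0.01  ] map z -0.0002
A [0.4386 0.0885 0.01  ] map z -0.0015
A [0.455  0.1636 0.01  ] map z 0.0046
A centre [0.48648974 0.11634717 0.01      ] yaw -1.813769383473009
B [ 0.5271 -0.0149  0.01  ] map z 0.0033
B [ 0.4969 -0.0864  0.01  ] map z 0.0031
B [ 0.4197 -0.0534  0.01  ] map z -0.0019
B [0.4504 0.0167 0.01  ] map z 0.0088
B centre [ 0.47352664 -0.03449135  0.01      ] yaw -1.9771495522800253
C [ 0.5308 -0.1699  0.01  ] map z 0.0087
C [ 0.534  -0.2441  0.01  ] map z 0.0068
C [ 0.4505 -0.2475  0.01  ] map z 0.0018
C [ 0.4483 -0.1693  0.01  ] map z 0.0039
C centre [ 0.49089218 -0.20770253  0.01      ] yaw -1.535401094489393
blue [0.5144 0.2842 0.08  ] map z 0.0704
blue [0.4642 0.2743 0.08  ] map z 0.0281
blue [0.48930492 0.279269   0.08      ] 0.0511378245285329 width yaw -2.947359173424359
green [0.5222 0.225  0.08  ] map z 0.0661
green [0.4719 0.2188 0.08  ] map z 0.0624
green [0.4970581  0.22190661 0.08      ] 0.050750198849199415 width yaw -3.0178308524434474
stand [0.5192 0.371  0.02  ] map z 0.0073
stand [0.541  0.2033 0.02  ] map z 0.0047
stand [0.4596 0.1914 0.02  ] map z -0.0006
stand [0.4383 0.3614 0.02  ] map z 0.0077
-1.44141243448729
```

```bash
python3 - <<'E'
from h import *
c=load('top'); P=cloud(c)
for z0 in(.1,.2,.25):
    m=(P[...,2]>z0)&(P[...,0]>.4)&(P[...,0]<.8)&(P[...,1]>-.1)&(P[...,1]<.5); q=P[m]
    print(z0,np.nanmin(q,0).round(3),np.nanmax(q,0).round(3))
go((.653,.079,.2),-.218)
E
```

```text
0.1 [ 0.539 -0.1    0.1  ] [0.8   0.5   0.804]
0.2 [ 0.638 -0.1    0.2  ] [0.8   0.438 0.804]
0.25 [ 0.644 -0.1    0.25 ] [0.8   0.438 0.804]
t 0.1 p [0.1931 0.541  0.2475] x [ 0.336  0.942 -0.002] y [-0.001 -0.002 -1.   ] z [-0.942  0.336  0.   ] F [0.  0.3 0.8] gap 0.0854 j [ 1.15  0.31  1.51 -0.    1.33 -0.07]
shift [-0.2804  0.0479 -0.5885]
yaw now 1.228 dyaw -1.446
```

```bash
python3 -m creep '[[[1,-0.07,0,-0.147,0.36],[1,-0.14,0.01,-0.294,0.72],[1,-0.21,0.02,-0.441,1.08],[1,-0.28,0.03,-0.589,1.446],[1,-0.28,0.03,-0.589,1.446],[1,-0.28,0.03,-0.589,1.446],[1,-0.28,0.03,-0.589,1.446],[1,-0.28,0.03,-0.589,1.446],[1,-0.28,0.03,-0.589,1.446],[1,-0.28,0.03,-0.589,1.446],[1,-0.28,0.03,-0.589,1.446],[1,-0.28,0.03,-0.589,1.446],[1,-0.28,0.03,-0.589,1.446],[1,-0.28,0.03,-0.589,1.446],[1,-0.28,0.03,-0.589,1.446],[1,-0.28,0.03,-0.589,1.446],[1,-0.28,0.03,-0.589,1.446],[1,-0.28,0.03,-0.589,1.446],[1,-0.28,0.03,-0.589,1.446],[1,-0.28,0.03,-0.589,1.446]]]'; python3 - <<'E'
from h import *
go((.653,.079,.022),-.218)
c=snap('wrist','w1.png',sc=1.4); print(c['K'],-c['R'].T@c['t'],c['R'].round(2).tolist())
E
```

```text
time: 1.77
ee_pos: [0.6527, 0.0809, 0.218]
tcp_rot: [-0.703, 0.077, -0.076, 0.703]
ft_force: [-0.5, 0.7, -0.3]
finger_gap: 0.0853
t 1.77 p [0.6527 0.0809 0.218 ] x [ 0.977 -0.215 -0.002] y [-0.002  0.    -1.   ] z [0.215 0.977 0.   ] F [-0.5  0.7 -0.3] gap 0.0853 j [0.06 0.44 1.36 0.   1.34 0.28]
shift [ 0.0011  0.196  -0.0018]
yaw now -0.217 dyaw -0.001
[[364.36512924   0.         278.27628003]
 [  0.         364.36512924 211.31930283]
 [  0.           0.           1.        ]] [0.66812307 0.14760254 0.34336819] [[0.98, -0.22, -0.0], [-0.21, -0.94, 0.27], [-0.06, -0.26, -0.96]]
```

View pics/w1.png

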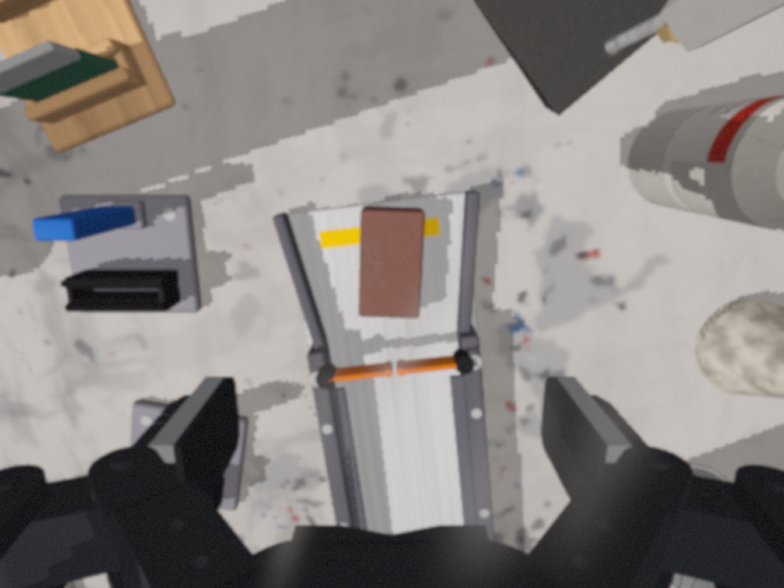

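The box lies at image px 360–424 × 207–317 and is aligned with the jaws. The gate hinges are at (326,375) and (463,361). The carriers and stand are on the left.

```bash
python3 - <<'E'
from h import *
c=load('wrist')
f=lambda x,y,h:px(c,x/1.4-.2,y/1.4-.2,h)
b=[f(x,y,.028) for x,y in((362,207),(424,209),(420,317),(360,315))]; m=np.mean(b,0);d=(b[3]-b[0])+(b[2]-b[1]);print('box',m,np.arctan2(d[1],d[0])-(-np.pi/2), np.linalg.norm(b[0]-b[1]),np.linalg.norm(b[0]-b[3]))
a,e=f(326,375,.045),f(463,361,.045);print('hinges',a,e,(a+e)/2,np.linalg.norm(a-e),np.arctan2(*(e-a)[[1,0]]))
P=cloud(c);print('floor z',P[int(470/1.4),int(420/1.4)],'bench',P[int(340/1.4),int(560/1.4)])
go((m[0],m[1],.028),-.218)
E
```

```text
box [0.65414129 0.08204018 0.028     ] -0.24423977263330632 0.0379893223185865 0.0694150320632507
hinges [0.59875077 0.02404313 0.045     ] [0.68539909 0.01472513 0.045     ] [0.64207493 0.01938413 0.045     ] 0.08714790423747276 -0.10712651675689573
floor z [ 0.64017871 -0.08312401  0.00552364] bench [ 0.75860965 -0.00307499  0.00137584]
t 1.82 p [0.6527 0.0811 0.2183] x [ 0.977 -0.215 -0.001] y [-0.001  0.    -1.   ] z [0.215 0.977 0.   ] F [-0.6 -0.1  0.3] gap 0.0853 j [0.06 0.44 1.36 0.   1.34 0.28]
shift [0.0014 0.1903 0.0012]
yaw now -0.217 dyaw -0.001
```

```bash
python3 -m creep '[[[0.3,0.001,0.05,0.001,0],[0.3,0.001,0.08,0.001,0],[0.3,0.001,0.12,0.001,0],[0.3,0.001,0.15,0.001,-0.02],[0.3,0.001,0.17,0.001,0.02],[0.3,0.001,0.18,0.001,0.02],[0.3,0.001,0.19,0.001,0.02],[0.3,0.001,0.19,0.001,0.02],[-0.5,0.001,0.19,0.001,0.02],[-0.5,0.001,0.19,0.001,0.02],[-0.5,0.001,0.19,0.001,0.02],[-0.5,0.001,0.19,0.001,0.02],[-0.5,0.001,0.19,0.001,0.02],[-0.5,0.001,0.19,0.001,0.02],[-0.5,0.001,0.17,0.001,0.02],[-0.5,0.001,0.14,0.001,0.02],[-0.5,0.001,0.11,0.001,0.02],[-0.5,0.001,0.09,0.001,0.02],[-0.5,0.001,0.09,0.001,0.02],[-0.5,0.001,0.09,0.001,0.02]]]' 40; python3 - <<'E'
from h import *
go((.62,-.36,.13),-.1)
E
```

```text
time: 3.48
ee_pos: [0.656, 0.0806, 0.1298]
tcp_rot: [-0.702, 0.083, -0.085, 0.702]
ft_force: [0.1, 0.0, -0.5]
finger_gap: 0.0388
t 3.48 p [0.656  0.0806 0.1298] x [ 0.972 -0.236  0.003] y [ 0.003  0.    -1.   ] z [0.236 0.972 0.001] F [ 0.1  0.  -0.5] gap 0.0388 j [ 0.06  0.52  1.47 -0.    1.15  0.3 ]
shift [ 6.890e-02 -3.000e-04 -4.366e-01]
yaw now -0.238 dyaw 0.138
```

```bash
python3 -m creep '[[[-0.5,0.006,0,-0.036,0],[-0.5,0.011,0,-0.073,0],[-0.5,0.017,0,-0.109,0],[-0.5,0.023,0,-0.146,0],[-0.5,0.029,0,-0.182,0],[-0.5,0.034,0,-0.218,0],[-0.5,0.04,0,-0.255,0],[-0.5,0.046,0,-0.291,0],[-0.5,0.052,0,-0.328,0],[-0.5,0.057,0,-0.364,0],[-0.5,0.063,0,-0.4,0],[-0.5,0.069,0,-0.437,0],[-0.5,0.069,0.03,-0.437,0],[-0.5,0.069,0.06,-0.437,0],[-0.5,0.069,0.085,-0.437,0],[-0.5,0.069,0.098,-0.437,0],[-0.5,0.069,0.104,-0.437,0],[-0.5,0.069,0.107,-0.437,0],[-0.5,0.069,0.107,-0.437,0],[-0.5,0.069,0.107,-0.437,0]]]'; python3 -c "
from h import *
st()"
```

```text
time: 5.15
ee_pos: [0.6165, -0.3591, 0.0228]
tcp_rot: [-0.702, 0.085, -0.082, 0.703]
ft_force: [-8.2, 1.8, 14.2]
finger_gap: 0.0388
t 5.15 p [ 0.6165 -0.3591  0.0228] x [ 0.972 -0.235 -0.005] y [-0.005  0.002 -1.   ] z [0.235 0.972 0.001] F [-8.2  1.8 14.2] gap 0.0388 j [-0.59  0.7   1.42 -0.    1.03 -0.35]
```

```bash
python3 -m creep '[[[0.3,0,0,0,0],[0.3,0,0,0,0],[0.3,0,0,0,0],[0.3,0,-0.03,0,0],[0.3,0,-0.06,0,0],[0.3,0,-0.09,0,0],[0.3,0,-0.12,0,0],[0.3,-0.05,-0.18,0.1,0],[0.3,-0.12,-0.18,0.22,0],[0.3,-0.239,-0.18,0.459,0],[0.3,-0.239,-0.18,0.459,0],[0.3,-0.239,-0.18,0.459,0],[0.3,-0.239,-0.18,0.459,0],[0.3,-0.239,-0.18,0.459,0],[0.3,-0.239,-0.18,0.459,0],[0.3,-0.239,-0.18,0.459,0],[0.3,-0.239,-0.18,0.459,0],[0.3,-0.239,-0.18,0.459,0],[0.3,-0.239,-0.18,0.459,0],[0.3,-0.239,-0.18,0.459,0]]]'; python3 - <<'E'
from h import *
st(); c=snap('wrist','w2.png',sc=1.4)
E
```

```text
time: 6.82
ee_pos: [0.4937, 0.1458, 0.2013]
tcp_rot: [-0.702, 0.083, -0.083, 0.703]
ft_force: [-0.6, 0.1, 0.1]
finger_gap: 0.0555
t 6.82 p [0.4937 0.1458 0.2013] x [ 0.972 -0.234 -0.001] y [-0.     0.002 -1.   ] z [0.234 0.972 0.002] F [-0.6  0.1  0.1] gap 0.0555 j [0.2  0.27 1.7  0.   1.18 0.44]
```

View pics/w2.png

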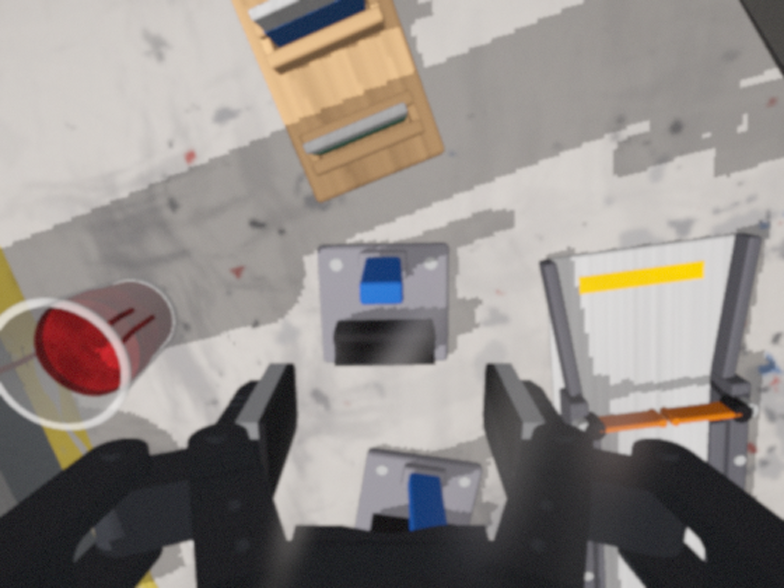

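The carrier stands square to the jaws. Its post top is at about (382,292) and its base spans px 319–448 × 243–360. The bay is clear now.

```bash
python3 - <<'E'
from h import *
c=load('wrist');f=lambda x,y,h:px(c,x/1.4-.2,y/1.4-.2,h)
P=cloud(c);print('post map',P[int(292/1.4),int(382/1.4)])
print('post top',f(382,292,.082),[f(x,y,.082)[:2].round(4) for x,y in((362,281),(403,281),(362,303),(402,303))])
a,b=f(320,245,.01),f(448,243,.01);print('back edge',a,b,(a+b)/2,np.arctan2(*(b-a)[[1,0]]),np.linalg.norm(a-b))
a,e=f(594,426,.045),f(737,409,.045);print('hinges',a,e,(a+e)/2,np.linalg.norm(a-e),np.arctan2(*(e-a)[[1,0]]))
t=f(382,292,.082);go((t[0],t[1],.066),-.235)
E
```

```text
post map [0.49043044 0.14912774 0.08201591]
post top [0.49080963 0.14875661 0.082     ] [array([0.4825, 0.1565]), array([0.5022, 0.1518]), array([0.4797, 0.1456]), array([0.4992, 0.1409])]
back edge [0.45456086 0.16891111 0.01      ] [0.5328524  0.15132223 0.01      ] [0.49370663 0.16011667 0.01      ] -0.2209895272687405 0.08024297273444395
hinges [0.5945741  0.02536572 0.045     ] [0.68095803 0.01648472 0.045     ] [0.63776607 0.02092522 0.045     ] 0.08683924498529741 -0.10244852272961492
t 6.87 p [0.4932 0.1485 0.2016] x [ 0.973 -0.232 -0.002] y [-0.001  0.004 -1.   ] z [0.232 0.973 0.004] F [-0.1  2.1 -0.6] gap 0.0558 j [0.21 0.27 1.7  0.   1.18 0.44]
shift [-0.0021  0.1356 -0.0009]
yaw now -0.235 dyaw -0.0
```

```bash
python3 -m creep '[[[0.3,-0.002,0.03,0,0],[0.3,-0.002,0.06,0,0],[0.3,-0.002,0.09,0,0],[0.3,-0.002,0.115,0,0],[0.3,-0.002,0.13,0,0],[0.3,-0.002,0.137,0,0],[0.3,-0.002,0.137,0,0],[0.3,-0.002,0.137,0,0],[-1,-0.002,0.137,0,0],[-1,-0.002,0.137,0,0],[-1,-0.002,0.137,0,0],[-1,-0.002,0.137,0,0],[-1,-0.002,0.137,0,0],[-1,-0.002,0.137,0,0],[-1,-0.002,0.13,0,0],[-1,-0.002,0.11,0,0],[-1,-0.002,0.09,0,0],[-1,-0.002,0.07,0,0],[-1,-0.002,0.07,0,0],[-1,-0.002,0.07,0,0]]]' 60; python3 - <<'E'
from h import *
go((.6492,.1095,.073),-.10)
E
```

```text
time: 8.53
ee_pos: [0.494, 0.1427, 0.1324]
tcp_rot: [-0.702, 0.083, -0.085, 0.702]
ft_force: [0.4, 1.3, -3.7]
finger_gap: 0.0213
t 8.53 p [0.494  0.1427 0.1324] x [ 0.972 -0.236  0.003] y [ 0.003  0.001 -1.   ] z [0.236 0.972 0.001] F [ 0.4  1.3 -3.7] gap 0.0213 j [ 0.2   0.34  1.79 -0.    1.    0.44]
shift [0.1584 0.0599 0.0042]
yaw now -0.238 dyaw 0.138
```

```bash
python3 - <<'E'
from h import *
c=load('top'); P=cloud(c); m=(P[...,2]>.08)&(P[...,2]<.5)&(P[...,0]>.5)&(P[...,0]<.76)&(P[...,1]>.0)&(P[...,1]<.4); q=P[m]; print('miny',np.nanmin(q[:,1]))
E
python3 -m creep '[[[-1,0.02,0,0,-0.03],[-1,0.04,0,0,-0.06],[-1,0.06,0,0.001,-0.09],[-1,0.08,0,0.002,-0.138],[-1,0.1,0,0.003,-0.138],[-1,0.12,0,0.004,-0.138],[-1,0.14,0,0.004,-0.138],[-1,0.15,0,0.004,-0.138],[-1,0.158,0,0.004,-0.138],[-1,0.158,0,0.004,-0.138],[-1,0.158,0,0.004,-0.138],[-1,0.158,0,0.004,-0.138],[-1,0.158,0,0.004,-0.138],[-1,0.158,0,0.004,-0.138],[-1,0.158,0,0.004,-0.138],[-1,0.158,0,0.004,-0.138]]]'; python3 - <<'E'
from h import *
go((.6492,.1095,.070),-.10)
E
```

```text
miny 0.22675698182742693
time: 9.87
ee_pos: [0.6473, 0.1094, 0.1316]
tcp_rot: [-0.706, 0.035, -0.035, 0.706]
ft_force: [-0.4, 0.3, -3.4]
finger_gap: 0.0214
t 9.87 p [0.6473 0.1094 0.1316] x [ 0.995 -0.1    0.   ] y [ 0.  0. -1.] z [0.1   0.995 0.   ] F [-0.4  0.3 -3.4] gap 0.0214 j [0.1  0.52 1.47 0.   1.15 0.2 ]
shift [0.0019 0.0616 0.0003]
yaw now -0.1 dyaw -0.0
```

```bash
python3 -m creep '[[[-1,0.002,0.02,0,0],[-1,0.002,0.04,0,0],[-1,0.002,0.052,0,0],[-1,0.002,0.058,0,0],[-1,0.002,0.061,0,0],[-1,0.002,0.061,0,0],[-1,0.002,0.061,0,0],[-1,0.002,0.061,0,0]]]'; python3 -c "
from h import *
st()"
python3 -m creep '[[[0,0,0,0,0],[0,0,0,0,0],[0,0,0,0,0],[0,0,0,0,0],[0,0,-0.02,0,0],[0,0,-0.05,0,0],[0,0,-0.08,0,0],[0,0,-0.11,0,0],[0,0,-0.13,0,0],[0,0,-0.13,0,0],[0,0,-0.13,0,0],[0,0,-0.13,0,0]]]'; python3 - <<'E'
from h import *
st(); c=snap('wrist','w3.png',(120,90,480,350),2.2)
E
```

```text
time: 10.53
ee_pos: [0.6493, 0.1091, 0.0717]
tcp_rot: [-0.706, 0.035, -0.035, 0.706]
ft_force: [-5.0, -0.3, 6.8]
finger_gap: 0.0208
t 10.53 p [0.6493 0.1091 0.0717] x [ 0.995 -0.1   -0.   ] y [-0.  0. -1.] z [0.1   0.995 0.   ] F [-5.  -0.3  6.8] gap 0.0208 j [0.1  0.58 1.53 0.   1.03 0.2 ]
time: 11.53
ee_pos: [0.649, 0.1089, 0.1993]
tcp_rot: [0.706, -0.036, 0.035, -0.706]
ft_force: [0.2, -0.6, -0.4]
finger_gap: 0.0426
t 11.53 p [0.649  0.1089 0.1993] x [ 0.995 -0.1   -0.001] y [-0.001 -0.    -1.   ] z [ 0.1    0.995 -0.   ] F [ 0.2 -0.6 -0.4] gap 0.0426 j [ 0.1   0.46  1.39 -0.    1.3   0.2 ]
```

View pics/w3.png

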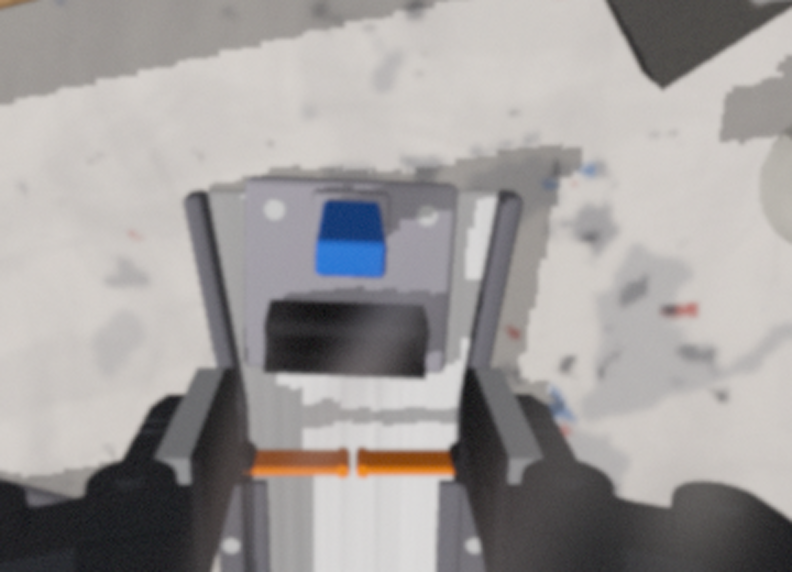

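The carrier sits square in the bay: base px 246–454, post top at (351,261), gate split at (354,463), all nearly in line.

```bash
python3 - <<'E'
from h import *
c=load('wrist');f=lambda x,y,h:px(c,120+x/2.2-.3,90+y/2.2-.3,h)
d=np.array([-.0998,-.995,0])
t=f(351,261,.088);print('post',t,'seat',t+.048*d)
a,b=f(247,180,.016),f(456,186,.016);m=(a+b)/2;print('back edge',m,np.arctan2(*(b-a)[[1,0]]),np.linalg.norm(a-b),'grip',m+.012*d)
# block top far edge
a,b=f(265,376,.043),f(427,377,.043);m=(a+b)/2;print('block front edge',m,'seat',m-.011*d,np.arctan2(*(b-a)[[1,0]]),np.linalg.norm(a-b))
g=f(354,463,.043-.006+.006);print('gate mid',g)
go((.497,.222,.2),-1.43)
E
```

```text
post [0.65040281 0.11291303 0.088     ] seat [0.64561241 0.06515303 0.088     ]
back edge [0.65189341 0.12464708 0.016     ] -0.12962065390755192 0.08121472753193831 grip [0.65069581 0.11270708 0.016     ]
block front edge [0.64280124 0.05574696 0.043     ] seat [0.64389904 0.06669196 0.043     ] -0.10695884070072881 0.06146473000562994
gate mid [0.64219737 0.01903416 0.043     ]
t 11.58 p [0.6485 0.1089 0.1986] x [ 0.995 -0.1   -0.003] y [-0.003 -0.    -1.   ] z [ 0.1    0.995 -0.001] F [ 0.1  0.  -0.2] gap 0.0426 j [0.1  0.46 1.39 0.   1.3  0.2 ]
shift [-0.1621 -0.001   0.0974]
yaw now -0.1 dyaw -1.33
```

```bash
python3 -m creep '[[[0,-0.04,-0.01,0.024,-0.2],[0,-0.08,-0.01,0.048,-0.5],[0,-0.12,-0.01,0.072,-0.8],[0,-0.162,-0.01,0.097,-1.81],[0,-0.162,-0.01,0.097,-1.81],[0,-0.162,-0.01,0.097,-1.81],[0,-0.162,-0.01,0.097,-1.81],[0,-0.162,-0.01,0.097,-1.81],[0,-0.162,-0.01,0.097,-1.81],[0,-0.162,-0.01,0.097,-1.81],[0,-0.162,-0.01,0.097,-1.81],[0,-0.162,-0.01,0.097,-1.81],[0,-0.162,-0.01,0.097,-1.81],[0,-0.162,-0.01,0.097,-1.81],[0,-0.162,-0.01,0.097,-1.81],[0,-0.162,-0.01,0.097,-1.81],[-0.4,-0.162,-0.01,0.097,-1.81],[-0.4,-0.162,-0.01,0.097,-1.81],[-0.4,-0.162,-0.01,0.097,-1.81],[-0.4,-0.162,-0.01,0.097,-1.81]]]'; python3 - <<'E'
from h import *
st(); c=snap('wrist','w4.png',(100,60,460,330),2.2)
E
```

```text
time: 13.25
ee_pos: [0.498, 0.2216, 0.21]
tcp_rot: [-0.464, -0.533, 0.534, 0.464]
ft_force: [-0.3, 0.3, -0.2]
finger_gap: 0.0257
t 13.25 p [0.498  0.2216 0.21  ] x [-0.138  0.99  -0.   ] y [-0. -0. -1.] z [-0.99  -0.138  0.001] F [-0.3  0.3 -0.2] gap 0.0257 j [ 0.34  0.3   1.62 -0.    1.22 -1.37]
```

View pics/w4.png

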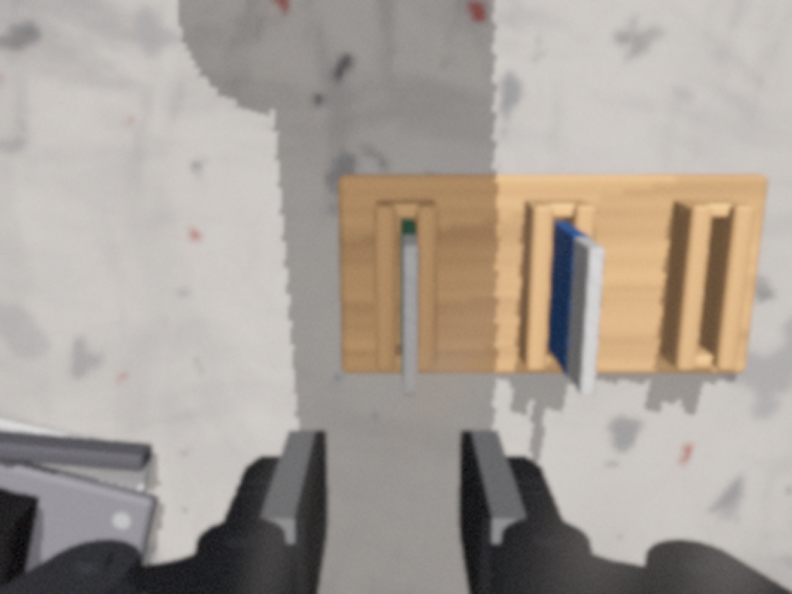

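The green panel's metal top edge runs from about (409,250) to (409,393), parallel to the jaws' pads. The blue panel is at (590,392). I'll look from the opposite yaw as well, to cancel any camera bias.

```bash
python3 - <<'E'
from h import *
c=load('wrist');f=lambda x,y,h:px(c,100+x/2.2-.3,60+y/2.2-.3,h)
P=cloud(c)
for v in(245,265,290,320,350,380,388): print(v,P[int(60+v/2.2),int(100+409/2.2)].round(4))
h=.08
print(f(409,393,.08),f(409,393,.084))
s,R=st()
z=R[:,2]; e=f(409,393,.08); m=e+.0255*z; print('centre est',m, 'tool frame',R.T@(m-s['ee_pos']))
E
python3 -m creep '[[[0,0,0,0,0.5],[0,0,0,0,3.14],[0,0,0,0,3.14],[0,0,0,0,3.14],[0,0,0,0,3.14],[0,0,0,0,3.14],[0,0,0,0,3.14],[0,0,0,0,3.14],[0,0,0,0,3.14],[0,0,0,0,3.14],[0,0,0,0,3.14],[0,0,0,0,3.14],[0,0,0,0,3.14],[0,0,0,0,3.14],[0,0,0,0,3.14],[0,0,0,0,3.14],[0,0,0,0,3.14],[0,0,0,0,3.14],[0,0,0,0,3.14],[0,0,0,0,3.14]]]';python3 -m creep '[[[-0.4,0,0,0,0.75],[-0.4,0,0,0,0.75],[-0.4,0,0,0,0.75],[-0.4,0,0,0,0.75],[-0.4,0,0,0,0.75],[-0.4,0,0,0,0.75],[-0.4,0,0,0,0.75],[-0.4,0,0,0,0.75],[-0.4,0,0,0,0.75],[-0.4,0,0,0,0.75]]]'
 python3 - <<'E'
from h import *
st(); c=snap('wrist','w5.png',(100,60,460,330),2.2)
E
```

```text
245 [0.4718 0.2226 0.0801]
265 [0.478  0.2235 0.0808]
290 [0.4861 0.2247 0.08  ]
320 [0.4967 0.2262 0.0787]
350 [0.5069 0.2277 0.0797]
380 [0.5167 0.2291 0.08  ]
388 [0.5199 0.2296 0.0799]
[0.52158894 0.23025172 0.08      ] [0.5201703  0.22997074 0.084     ]
t 13.3 p [0.498  0.2216 0.2101] x [-0.138  0.99  -0.   ] y [-0. -0. -1.] z [-0.99  -0.138  0.   ] F [ 0.3 -0.7  0. ] gap 0.0255 j [ 0.34  0.3   1.62 -0.    1.22 -1.37]
centre est [0.49633352 0.22672844 0.0800073 ] tool frame [0.00528163 0.13014122 0.00094255]
time: 14.97
ee_pos: [0.4981, 0.2217, 0.2104]
tcp_rot: [-0.652, 0.274, -0.274, 0.652]
ft_force: [-0.1, -0.2, 0.2]
finger_gap: 0.0426
time: 15.8
ee_pos: [0.4981, 0.2217, 0.2104]
tcp_rot: [-0.508, 0.492, -0.492, 0.508]
ft_force: [-0.6, -0.1, -0.5]
finger_gap: 0.0256
t 15.8 p [0.4981 0.2217 0.2104] x [ 0.033 -0.999 -0.   ] y [ 0.  0. -1.] z [0.999 0.033 0.   ] F [-0.6 -0.1 -0.5] gap 0.0256 j [0.34 0.3  1.62 0.   1.22 1.88]
```

View pics/w5.png

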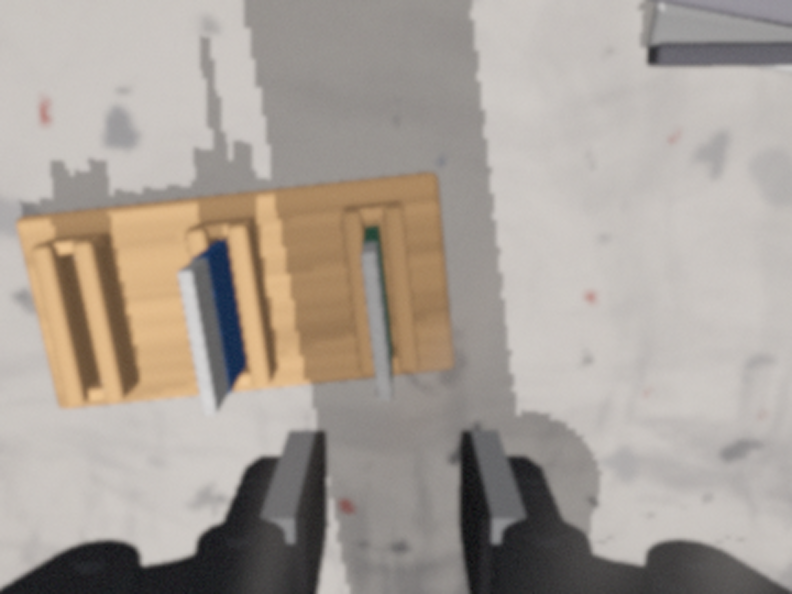

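The green top edge ends at (384,398) in this view, with the yaw off by about 0.1.

```bash
python3 - <<'E'
from h import *
c=load('wrist');f=lambda x,y,h:px(c,100+x/2.2-.3,60+y/2.2-.3,h)
P=cloud(c)
s,R=st()
for x,y in((370,265),(374,300),(381,370),(384,392)): print(P[int(60+y/2.2),int(100+x/2.2)].round(4))
e=f(384,398,.08); w=np.array([.99,.138,0]); m=e+.0255*w; print('far end',e,'centre est',m,'mid at 320',f(376,325,.08))
go((.4965,.226,.07),-1.43)
E
```

```text
t 15.85 p [0.4981 0.2217 0.2103] x [ 0.032 -0.999 -0.   ] y [ 0.  0. -1.] z [0.999 0.032 0.   ] F [ 0.4  0.  -0.6] gap 0.0253 j [0.34 0.3  1.62 0.   1.22 1.88]
[0.5182 0.2297 0.0794]
[0.5066 0.228  0.0798]
[0.4825 0.2251 0.08  ]
[0.4745 0.2242 0.0794]
far end [0.47264952 0.2239262  0.08      ] centre est [0.49789452 0.2274452  0.08      ] mid at 320 [0.49816401 0.2273072  0.08      ]
t 15.85 p [0.4981 0.2217 0.2103] x [ 0.032 -0.999 -0.   ] y [ 0.  0. -1.] z [0.999 0.032 0.   ] F [ 0.4  0.  -0.6] gap 0.0253 j [0.34 0.3  1.62 0.   1.22 1.88]
shift [-0.0044  0.1403 -0.0015]
yaw now -1.538 dyaw 0.108
```

```bash
python3 -m creep '[[[-0.4,-0.003,0.03,0,-0.06],[-0.4,-0.005,0.06,-0.001,-0.112],[-0.4,-0.005,0.09,-0.001,-0.112],[-0.4,-0.005,0.115,-0.001,-0.112],[-0.4,-0.005,0.13,-0.001,-0.112],[-0.4,-0.005,0.139,-0.001,-0.112],[-0.4,-0.005,0.143,-0.001,-0.112],[-0.4,-0.005,0.143,-0.001,-0.112],[-0.4,-0.005,0.143,-0.001,-0.112],[-1,-0.005,0.143,-0.001,-0.112],[-1,-0.005,0.143,-0.001,-0.112],[-1,-0.005,0.143,-0.001,-0.112],[-1,-0.005,0.143,-0.001,-0.112],[-1,-0.005,0.143,-0.001,-0.112]]]' 50; python3 -c "
from h import *
st()"
python3 -m creep '[[[-1,0,-0.01,0,0],[-1,0,-0.03,0,0],[-1,0,-0.05,0,0],[-1,0,-0.08,0,0],[-1,0,-0.1,0,0],[-1,0,-0.1,0,0],[-1,0,-0.1,0,0],[-1,0,-0.1,0,0]]]'; python3 - <<'E'
from h import *
go((.6449,.0650,.17),-1.670)
E
```

```text
time: 17.02
ee_pos: [0.498, 0.227, 0.0686]
tcp_rot: [-0.534, 0.463, -0.464, 0.535]
ft_force: [0.0, 0.3, 6.3]
finger_gap: 0.0041
t 17.02 p [0.498  0.227  0.0686] x [ 0.142 -0.99  -0.001] y [ 0.003  0.001 -1.   ] z [0.99  0.142 0.003] F [0.  0.3 6.3] gap 0.0041 j [0.35 0.46 1.79 0.   0.89 1.78]
time: 17.68
ee_pos: [0.4962, 0.2264, 0.167]
tcp_rot: [0.535, -0.463, 0.463, -0.534]
ft_force: [0.0, -0.6, -1.9]
finger_gap: 0.0042
t 17.68 p [0.4962 0.2264 0.167 ] x [ 0.142 -0.99   0.   ] y [-0.001 -0.    -1.   ] z [ 0.99   0.142 -0.001] F [ 0.  -0.6 -1.9] gap 0.0042 j [ 0.35  0.34  1.68 -0.    1.12  1.78]
shift [ 0.1809 -0.0031  0.1242]
yaw now -1.428 dyaw -0.242
```

```bash
python3 -m creep '[[[-1,0.02,-0.004,0.014,0.03],[-1,0.04,-0.004,0.028,0.06],[-1,0.06,-0.004,0.042,0.09],[-1,0.08,-0.004,0.056,0.12],[-1,0.1,-0.004,0.07,0.16],[-1,0.12,-0.004,0.084,0.2],[-1,0.14,-0.004,0.098,0.242],[-1,0.16,-0.004,0.112,0.242],[-1,0.175,-0.004,0.12,0.242],[-1,0.181,-0.004,0.125,0.242],[-1,0.181,-0.004,0.125,0.242],[-1,0.181,-0.004,0.125,0.242],[-1,0.181,-0.004,0.125,0.242],[-1,0.181,-0.004,0.125,0.242],[-1,0.181,-0.004,0.125,0.242]]]'; python3 - <<'E'
from h import *
snap('wrist','w6.png',(100,60,460,330),2.2)
snap('top','t2.png')
go((.6458,.0649,.0766),-1.670)
E
```

```text
time: 18.93
ee_pos: [0.6456, 0.0663, 0.1715]
tcp_rot: [-0.475, 0.524, -0.524, 0.475]
ft_force: [0.3, -0.8, -0.3]
finger_gap: 0.0042
t 19.03 p [0.646  0.0661 0.1716] x [-0.098 -0.995 -0.   ] y [ 0.  0. -1.] z [ 0.995 -0.098  0.   ] F [ 0.2  0.2 -1.5] gap 0.0041 j [0.04 0.47 1.44 0.   1.23 1.71]
shift [ 0.0012  0.095  -0.0001]
yaw now -1.669 dyaw -0.001
```

View pics/w6.png

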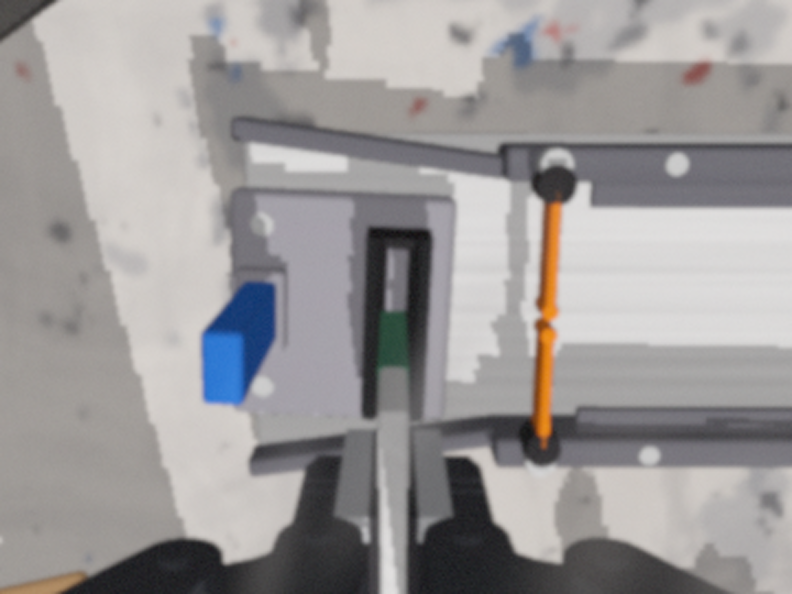

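The panel hangs square above the slot. Its foot end is at (394,312), the block's far edge runs from (366,228) to (432,228), and the gate is at (547,318).

```bash
python3 - <<'E'
from h import *
c=load('wrist');f=lambda x,y,h:px(c,100+x/2.2-.3,60+y/2.2-.3,h)
u=np.array([.995,-.0998,0]);n=np.array([-.0998,-.995,0])
def r(t,p): print(t,p.round(4),'u',round(p@u,4),'n',round(p@n,4))
P=cloud(c)
r('block L',f(366,230,.043));r('block R',f(432,230,.043));r('block near',f(399,229,.043))
r('block L',f(363,400,.043))
for y in(318,340,360): r('panel z%.3f'%P[int(60+y/2.2),int(100+394/2.2),2],P[int(60+y/2.2),int(100+394/2.2)])
r('foot',f(394,312,.111)); r('gate',f(547,318,.040)); r('hA',f(553,180,.045)); r('hB',f(541,444,.045))
r('basefar edge L',f(238,188,.016));r('R',f(454,198,.016))
r('TCP',get_state()['ee_pos'])
E
```

```text
block L [0.6782 0.0718 0.043 ] u 0.6677 n -0.1391
block R [0.6762 0.051  0.043 ] u 0.6677 n -0.1182
block near [0.6775 0.0614 0.043 ] u 0.668 n -0.1287
block L [0.6213 0.079  0.043 ] u 0.6103 n -0.1406
panel z0.123 [0.6695 0.0638 0.1233] u 0.6598 n -0.1303
panel z0.144 [0.6703 0.0637 0.1439] u 0.6606 n -0.1303
panel z0.155 [0.6698 0.0638 0.1553] u 0.6601 n -0.1303
foot [0.6677 0.064  0.111 ] u 0.658 n -0.1303
gate [0.6429 0.0155 0.04  ] u 0.6381 n -0.0796
hA [0.6882 0.0124 0.045 ] u 0.6835 n -0.0811
hB [0.6003 0.0205 0.045 ] u 0.5952 n -0.0803
basefar edge L [0.6932 0.1156 0.016 ] u 0.6782 n -0.1842
R [0.6824 0.0415 0.016 ] u 0.6749 n -0.1094
TCP [0.646  0.0661 0.1716] u 0.6362 n -0.1302
```

```bash
python3 -m creep '[[[-1,0.001,0.02,0.001,0],[-1,0.001,0.04,0.001,0],[-1,0.001,0.055,0.001,0],[-1,0.001,0.065,0.001,0],[-1,0.001,0.072,0.001,0],[-1,0.001,0.076,0.001,0],[-1,0.001,0.08,0.001,0],[-1,0.001,0.083,0.001,0],[-1,0.001,0.083,0.001,0],[-1,0.001,0.083,0.001,0]]]'; python3 -c "
from h import *
st()"
```

```text
time: 19.87
ee_pos: [0.6475, 0.0644, 0.0886]
tcp_rot: [0.474, -0.524, 0.524, -0.475]
ft_force: [-0.1, 1.1, -1.5]
finger_gap: 0.0039
t 19.87 p [0.6475 0.0644 0.0886] x [-0.099 -0.995 -0.   ] y [ 0.  0. -1.] z [ 0.995 -0.099  0.   ] F [-0.1  1.1 -1.5] gap 0.0039 j [0.03 0.55 1.53 0.   1.06 1.7 ]
```

```bash
python3 -m creep '[[[-1,0,0.003,0,0],[-1,0,0.006,0,0],[-1,0,0.009,0,0],[-1,0,0.011,0,0],[-1,0,0.012,0,0],[-1,0,0.013,0,0],[-1,0,0.013,0,0],[-1,0,0.013,0,0]]]'; python3 -c "
from h import *
st()"
```

```text
time: 20.53
ee_pos: [0.6476, 0.0643, 0.0766]
tcp_rot: [0.474, -0.524, 0.524, -0.475]
ft_force: [-3.1, 1.3, 7.9]
finger_gap: 0.0041
t 20.53 p [0.6476 0.0643 0.0766] x [-0.099 -0.995 -0.   ] y [ 0.001  0.    -1.   ] z [ 0.995 -0.099  0.001] F [-3.1  1.3  7.9] gap 0.0041 j [0.03 0.57 1.54 0.   1.03 1.7 ]
```

```bash
python3 -m creep '[[[-0.4,0,0,0,0],[-0.4,0,0,0,0],[-0.4,0,0,0,0],[-0.4,0,-0.02,0,0],[-0.4,0,-0.05,0,0],[-0.2,0,-0.09,0,0],[0,-0.024,-0.11,0,-0.2],[0,-0.048,-0.11,-0.002,-1.57],[0,-0.048,-0.11,-0.002,-1.57],[0,-0.048,-0.11,-0.002,-1.57],[0,-0.048,-0.11,-0.002,-1.57],[0,-0.048,-0.11,-0.002,-1.57],[0,-0.048,-0.11,-0.002,-1.57],[0,-0.048,-0.11,-0.002,-1.57],[0,-0.048,-0.11,-0.002,-1.57],[0,-0.048,-0.11,-0.002,-1.57],[0,-0.048,-0.11,-0.002,-1.57],[0,-0.048,-0.11,-0.002,-1.57],[0,-0.048,-0.11,-0.002,-1.57],[0,-0.048,-0.11,-0.002,-1.57]]]';  python3 - <<'E'
from h import *
snap('wrist','w7.png',(100,60,460,330),2.2)
go((.65,.1124,.070),-.10)
E
```

```text
time: 22.2
ee_pos: [0.6501, 0.1119, 0.1848]
tcp_rot: [0.706, -0.035, 0.035, -0.706]
ft_force: [0.8, 1.0, 0.4]
finger_gap: 0.0423
t 22.25 p [0.6501 0.112  0.1849] x [ 0.995 -0.102 -0.   ] y [-0. -0. -1.] z [ 0.102  0.995 -0.   ] F [-0.1  0.1 -1.1] gap 0.0429 j [ 0.11  0.47  1.4  -0.    1.27  0.21]
shift [-1.000e-04  1.149e-01  4.000e-04]
yaw now -0.102 dyaw 0.002
```

View pics/w7.png

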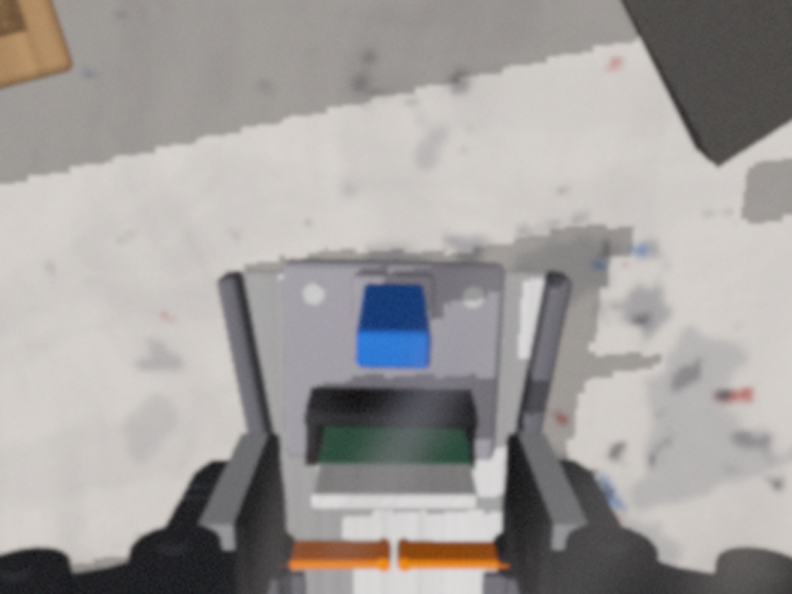

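The green panel is seated: its metal top is level at y≈495 and the post is at (393,348). Now I'll grip the post and push.

```bash
python3 -m creep '[[[0,0,0.03,0,0],[0,0,0.06,0,0],[0,0,0.09,0,0],[0,0,0.105,0,0],[0,0,0.113,0,0],[0,0,0.113,0,0],[0,0,0.113,0,0],[-1,0,0.113,0,0],[-1,0,0.113,0,0],[-1,0,0.113,0,0],[-1,0,0.113,0,0],[-1,0,0.113,0,0]]]' 40; python3 -c "
from h import *
st()"
python3 -m creep '[[[-1,0,0,-0.005,0],[-1,0,0,-0.01,0],[-1,0.001,0,-0.02,0],[-1,0.001,0,-0.03,0],[-1,0.001,0,-0.04,0],[-1,0.001,0,-0.05,0],[-1,0.001,0,-0.06,0],[-1,0.001,0,-0.07,0],[-1,0.001,0,-0.07,0]]]'; python3 -c "
from h import *
st()"
```

```text
time: 23.25
ee_pos: [0.6515, 0.1124, 0.0742]
tcp_rot: [-0.706, 0.034, -0.037, 0.706]
ft_force: [1.0, -0.8, 7.3]
finger_gap: 0.0213
t 23.25 p [0.6515 0.1124 0.0742] x [ 0.995 -0.1    0.004] y [ 0.004  0.001 -1.   ] z [0.1   0.995 0.001] F [ 1.  -0.8  7.3] gap 0.0213 j [0.11 0.58 1.52 0.   1.04 0.21]
time: 24.0
ee_pos: [0.6458, 0.0433, 0.0742]
tcp_rot: [-0.705, 0.034, -0.037, 0.707]
ft_force: [1.3, 4.1, 4.8]
finger_gap: 0.0213
t 24.0 p [0.6458 0.0433 0.0742] x [ 0.995 -0.101  0.004] y [ 0.005  0.003 -1.   ] z [0.101 0.995 0.003] F [1.3 4.1 4.8] gap 0.0213 j [0.   0.56 1.55 0.   1.02 0.1 ]
```

```bash
python3 -m creep '[[[-1,0,0,-0.01,0],[-1,0,0,-0.02,0],[-1,0,0,-0.03,0],[-1,0,0,-0.04,0],[-1,0,0,-0.05,0],[-1,0,0,-0.06,0],[-1,0,0,-0.07,0],[-1,0,0,-0.08,0],[-1,0,0,-0.085,0],[-1,0,0,-0.085,0],[-1,0,0,-0.085,0]]]'; python3 - <<'E'
from h import *
st();snap('wrist','w8.png',(100,60,460,330),2.2);snap('scene','s2.png',(150,130,370,300),3.4)
E
```

```text
time: 24.92
ee_pos: [0.6369, -0.0426, 0.0742]
tcp_rot: [0.706, -0.034, 0.037, -0.706]
ft_force: [-0.4, 0.3, 7.0]
finger_gap: 0.0213
t 24.92 p [ 0.6369 -0.0426  0.0742] x [ 0.995 -0.1    0.004] y [ 0.004 -0.    -1.   ] z [ 0.1    0.995 -0.   ] F [-0.4  0.3  7. ] gap 0.0213 j [-0.13  0.55  1.58  0.    1.01 -0.03]
```

View pics/w8.png

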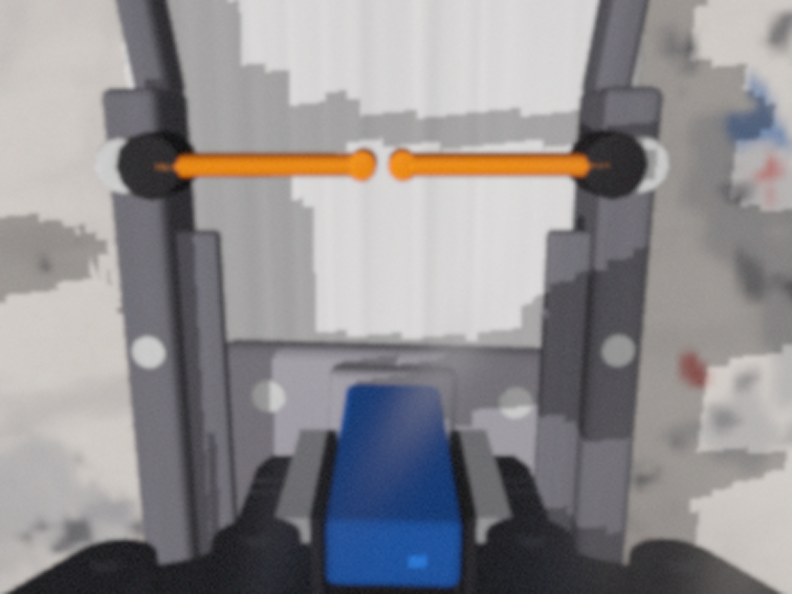

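The carrier is fully past the gate and both flaps are shut, in a straight line at y≈165. The base is under the lips. I'll release and go to the middle carrier.

```bash
python3 -m creep '[[[0,0,0,0,0],[0,0,0,0,0],[0,0,0,0,0],[0,0,0,0,0],[0,0,-0.02,0,0],[0,0,-0.05,0,0],[0,0,-0.08,0,0],[0,0,-0.11,0,0],[0,-0.03,-0.127,0.006,0.1],[0,-0.06,-0.127,0.01,0.2],[0,-0.09,-0.127,0.016,0.306],[0,-0.12,-0.127,0.02,0.306],[0,-0.15,-0.127,0.023,0.306],[0,-0.158,-0.127,0.023,0.306],[0,-0.158,-0.127,0.023,0.306],[0,-0.158,-0.127,0.023,0.306],[0,-0.158,-0.127,0.023,0.306],[0,-0.158,-0.127,0.023,0.306],[0,-0.158,-0.127,0.023,0.306]]]';  python3 - <<'E'
from h import *
c=snap('wrist','w9.png',(100,60,460,330),2.2)
P=cloud(c); hsv=cv2.cvtColor(c['image'],cv2.COLOR_BGR2HSV)
m=(abs(hsv[...,0].astype(int)-110)<15)&(hsv[...,1]>120)&(P[...,2]>.077)&(P[...,2]<.088)
n,l,s,ce=cv2.connectedComponentsWithStats(m.astype(np.uint8))
for i in range(1,n):
    if s[i,4]>40:
        q=P[l==i]; r=cv2.minAreaRect((q[:,:2]*1000).astype(np.float32)); print(s[i],q.mean(0).round(4),r)
b=st()
E
```

```text
time: 26.6
ee_pos: [0.4822, -0.0038, 0.1992]
tcp_rot: [-0.693, 0.142, -0.143, 0.693]
ft_force: [-0.3, 0.6, -0.5]
finger_gap: 0.0427
[491 162  43  26 632] [ 0.6351 -0.0402  0.0852] ((636.83203125, -41.91629409790039), (12.478489875793457, 22.092376708984375), 81.68124389648438)
[264 209  30  18 503] [ 0.4814 -0.0075  0.0814] ((481.0503234863281, -8.23960018157959), (12.076133728027344, 20.424226760864258), 67.72103118896484)
t 26.65 p [ 0.4819 -0.0038  0.1991] x [ 0.919 -0.395  0.   ] y [ 0. -0. -1.] z [0.395 0.919 0.   ] F [ 0.6 -0.9  0.6] gap 0.0429 j [-0.1   0.22  1.77 -0.    1.15  0.31]
```

View pics/w9.png

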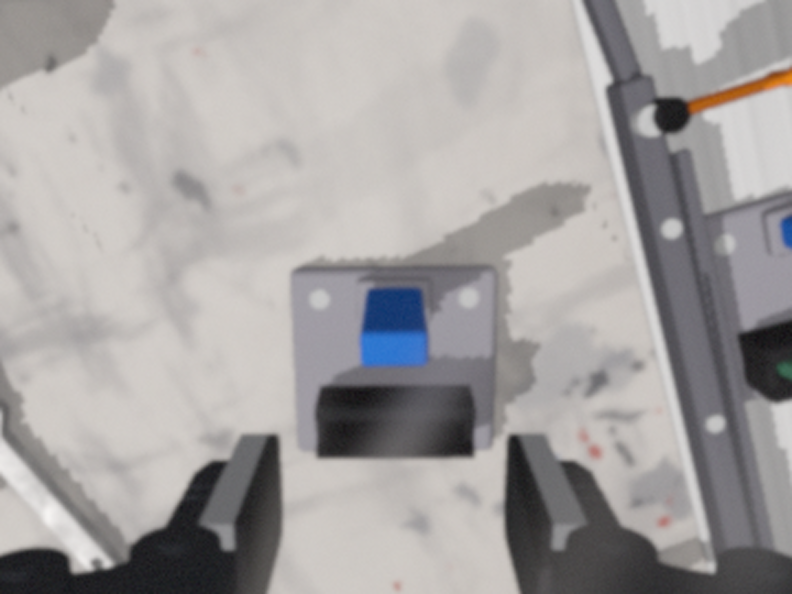

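The middle carrier is square to the jaws, post top at (394,348).

```bash
python3 -m creep '[[[0,0.001,0.03,-0.004,0],[0,0.001,0.06,-0.004,0],[0,0.001,0.09,-0.004,0],[0,0.001,0.115,-0.004,0],[0,0.001,0.128,-0.004,0],[0,0.001,0.134,-0.004,0],[0,0.001,0.134,-0.004,0],[-1,0.001,0.134,-0.004,0],[-1,0.001,0.134,-0.004,0],[-1,0.001,0.134,-0.004,0],[-1,0.001,0.134,-0.004,0],[-1,0.001,0.134,-0.004,0],[-1,0.001,0.125,-0.004,0],[-1,0.001,0.105,-0.004,0],[-1,0.001,0.075,-0.004,0],[-1,0.001,0.045,-0.004,0],[-1,0.001,0.045,-0.004,0]]]' 60
python3 -m creep '[[[-1,0.011,0,0.017,-0.05],[-1,0.022,0,0.035,-0.1],[-1,0.033,0,0.052,-0.15],[-1,0.044,0,0.07,-0.2],[-1,0.055,0,0.087,-0.25],[-1,0.066,0,0.105,-0.306],[-1,0.077,0,0.123,-0.306],[-1,0.09,0,0.144,-0.306],[-1,0.1,0,0.16,-0.306],[-1,0.106,0,0.17,-0.306],[-1,0.109,0,0.175,-0.306],[-1,0.109,0,0.175,-0.306],[-1,0.109,0,0.175,-0.306],[-1,0.109,0,0.175,-0.306],[-1,0.109,0,0.175,-0.306]]]'; python3 - <<'E'
from h import *
go((.65,.1100,.070),-.10)
E
```

```text
time: 28.07
ee_pos: [0.4834, -0.0079, 0.1599]
tcp_rot: [-0.692, 0.139, -0.146, 0.693]
ft_force: [1.9, -0.4, -2.8]
finger_gap: 0.0208
time: 29.32
ee_pos: [0.6481, 0.1094, 0.1543]
tcp_rot: [0.706, -0.036, 0.035, -0.706]
ft_force: [-0.2, -0.2, -2.8]
finger_gap: 0.0208
t 29.32 p [0.6481 0.1094 0.1543] x [ 0.995 -0.1   -0.001] y [-0.001 -0.    -1.   ] z [ 0.1    0.995 -0.   ] F [-0.2 -0.2 -2.8] gap 0.0208 j [ 0.1   0.5   1.45 -0.    1.2   0.2 ]
shift [0.0019 0.0843 0.0008]
yaw now -0.101 dyaw 0.001
```

```bash
python3 -m creep '[[[-1,0.002,0.03,0,0],[-1,0.002,0.055,0,0],[-1,0.002,0.073,0,0],[-1,0.002,0.08,0,0],[-1,0.002,0.083,0,0],[-1,0.002,0.083,0,0],[-1,0.002,0.083,0,0],[-1,0.002,0.083,0,0]]]'; python3 -c "
from h import *
st()"
python3 -m creep '[[[0,0,0,0,0],[0,0,0,0,0],[0,0,0,0,0],[0,0,0,0,0],[0,0,-0.02,0,0],[0,0,-0.05,0,0],[0,0,-0.08,0,0],[0,0,-0.11,0,0],[0,-0.04,-0.138,0,0],[0,-0.08,-0.138,0,0],[0,-0.12,-0.138,0,0.1],[0,-0.16,-0.138,0.02,0.2],[0,-0.178,-0.138,0.06,1.33],[0,-0.178,-0.138,0.1,1.33],[0,-0.178,-0.138,0.14,1.33],[0,-0.178,-0.138,0.159,1.33],[0,-0.178,-0.138,0.159,1.33],[-0.4,-0.178,-0.138,0.159,1.33],[-0.4,-0.178,-0.138,0.159,1.33],[-0.4,-0.178,-0.138,0.159,1.33]]]'
python3 - <<'E'
from h import *
go((.4885,.286,.21),-1.43)
E
```

```text
time: 29.98
ee_pos: [0.6516, 0.1096, 0.0723]
tcp_rot: [0.706, -0.035, 0.036, -0.706]
ft_force: [-0.9, -0.8, 0.7]
finger_gap: 0.0212
t 29.98 p [0.6516 0.1096 0.0723] x [ 0.995 -0.1    0.001] y [ 0.001 -0.    -1.   ] z [0.1   0.995 0.   ] F [-0.9 -0.8  0.7] gap 0.0212 j [ 0.1   0.58  1.52 -0.    1.04  0.2 ]
time: 31.65
ee_pos: [0.4899, 0.2865, 0.2093]
tcp_rot: [-0.569, 0.42, -0.42, 0.569]
ft_force: [0.2, -0.6, 0.2]
finger_gap: 0.0256
t 31.65 p [0.4899 0.2865 0.2093] x [ 0.293 -0.956  0.   ] y [ 0. -0. -1.] z [0.956 0.293 0.   ] F [ 0.2 -0.6  0.2] gap 0.0256 j [ 0.45  0.33  1.58 -0.    1.23  1.73]
shift [ 0.0001 -0.0007 -0.0015]
yaw now -1.273 dyaw -0.157
```

```bash
python3 -m creep '[[[-0.4,0,0,0,0.1],[-0.4,0,0,0,0.157],[-0.4,0,0,0,0.157],[-0.4,0,0,0,0.157]]]'
python3 - <<'E'
from h import *
c=snap('wrist','w10.png',(100,60,460,330),2.2)
P=cloud(c); m=(P[...,2]>.0765)&(P[...,2]<.084)
n,l,s,ce=cv2.connectedComponentsWithStats(m.astype(np.uint8))
for i in range(1,n):
    if s[i,4]>60:
        q=P[l==i]; r=cv2.minAreaRect((q[:,:2]*1000).astype(np.float32)); print(s[i],q.mean(0).round(4),r)
s,R=st()
E
```

```text
time: 31.98
ee_pos: [0.4901, 0.286, 0.2094]
tcp_rot: [-0.535, 0.462, -0.462, 0.536]
ft_force: [-0.0, 0.8, 0.5]
finger_gap: 0.0255
[ 22   0  61  76 485] [0.5804 0.4372 0.0802] ((577.2103881835938, 441.80755615234375), (12.144796371459961, 61.67243957519531), 55.40251159667969)
[274 174   8  68 474] [0.4902 0.2869 0.0796] ((489.4049072265625, 286.5028991699219), (50.43438720703125, 4.98813533782959), 8.141908645629883)
t 32.03 p [0.4901 0.2859 0.2094] x [ 0.147 -0.989 -0.   ] y [ 0.  0. -1.] z [0.989 0.147 0.   ] F [ 0.5 -0.1  0.6] gap 0.0256 j [ 0.45  0.33  1.58 -0.    1.23  1.88]
```

```bash
python3 -m creep '[[[-0.4,-0.001,0.03,-0.001,0],[-0.4,-0.001,0.06,-0.001,0],[-0.4,-0.001,0.09,-0.001,0],[-0.4,-0.001,0.115,-0.001,0],[-0.4,-0.001,0.13,-0.001,0],[-0.4,-0.001,0.138,-0.001,0.005],[-0.4,-0.001,0.141,-0.001,0.005],[-0.4,-0.001,0.141,-0.001,0.005],[-0.4,-0.001,0.141,-0.001,0.005],[-1,-0.001,0.141,-0.001,0.005],[-1,-0.001,0.141,-0.001,0.005],[-1,-0.001,0.141,-0.001,0.005],[-1,-0.001,0.141,-0.001,0.005],[-1,-0.001,0.141,-0.001,0.005]]]' 50; python3 -c "
from h import *
st()"
python3 -m creep '[[[-1,0,-0.01,0,0],[-1,0,-0.03,0,0],[-1,0,-0.05,0,0],[-1,0,-0.08,0,0],[-1,0,-0.104,0,0],[-1,0,-0.104,0,0],[-1,0,-0.104,0,0],[-1,0,-0.104,0,0]]]'; python3 - <<'E'
from h import *
go((.647,.0655,.172),-1.670)
E
```

```text
time: 33.2
ee_pos: [0.4899, 0.2872, 0.0697]
tcp_rot: [-0.533, 0.463, -0.464, 0.535]
ft_force: [-0.6, -0.3, 6.8]
finger_gap: 0.0042
t 33.2 p [0.4899 0.2872 0.0697] x [ 0.14  -0.99  -0.001] y [ 0.003  0.001 -1.   ] z [0.99  0.14  0.003] F [-0.6 -0.3  6.8] gap 0.0042 j [ 0.46  0.48  1.74 -0.    0.91  1.89]
time: 33.87
ee_pos: [0.4882, 0.2864, 0.1722]
tcp_rot: [0.534, -0.464, 0.464, -0.534]
ft_force: [-0.0, 0.2, -1.0]
finger_gap: 0.0038
t 33.87 p [0.4882 0.2864 0.1722] x [ 0.14 -0.99  0.  ] y [-0.001 -0.    -1.   ] z [ 0.99   0.14  -0.001] F [-0.   0.2 -1. ] gap 0.0038 j [0.46 0.36 1.63 0.   1.15 1.89]
shift [2.410e-01 1.000e-04 1.262e-01]
yaw now -1.43 dyaw -0.24
```

```bash
python3 -m creep '[[[-1,0.02,0,0,0.03],[-1,0.04,0,0,0.06],[-1,0.06,0,0.01,0.09],[-1,0.085,0,0.025,0.12],[-1,0.11,0,0.04,0.16],[-1,0.135,0,0.06,0.2],[-1,0.16,0,0.08,0.24],[-1,0.185,0,0.1,0.24],[-1,0.21,0,0.115,0.24],[-1,0.23,0,0.122,0.24],[-1,0.238,0,0.125,0.24],[-1,0.241,0,0.126,0.24],[-1,0.241,0,0.126,0.24],[-1,0.241,0,0.126,0.24],[-1,0.241,0,0.126,0.24],[-1,0.241,0,0.126,0.24],[-1,0.241,0,0.126,0.24],[-1,0.241,0,0.126,0.24]]]'; python3 - <<'E'
from h import *
snap('wrist','w11.png',(100,60,460,330),2.2)
go((.647,.0655,.0777),-1.670)
E
```

```text
time: 35.37
ee_pos: [0.6471, 0.0666, 0.1726]
tcp_rot: [0.475, -0.524, 0.524, -0.475]
ft_force: [-0.0, -0.3, -0.1]
finger_gap: 0.0038
t 35.42 p [0.6472 0.0664 0.1726] x [-0.098 -0.995 -0.   ] y [ 0.  0. -1.] z [ 0.995 -0.098  0.   ] F [ 0.1  0.4 -0.5] gap 0.0043 j [0.04 0.47 1.44 0.   1.23 1.71]
shift [ 0.0009  0.0949 -0.0002]
yaw now -1.669 dyaw -0.001
```

View pics/w11.png

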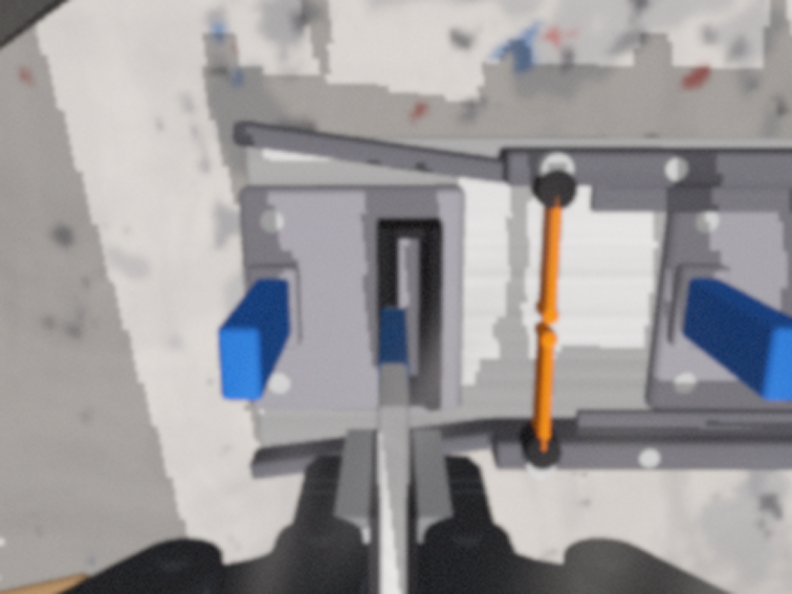

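The panel's foot end is at (392,308). The slot block is a little forward of it and toward the far side: edges (376,219) to (441,219), base edge at y=187.

```bash
python3 - <<'E'
from h import *
c=load('wrist');f=lambda x,y,h:px(c,100+x/2.2-.3,60+y/2.2-.3,h)
u=np.array([.995,-.0998,0]);n=np.array([-.0998,-.995,0])
def r(t,p): print(t,p.round(4),'u',round(p@u,4),'n',round(p@n,4))
P=cloud(c)
r('block near',f(376,220,.043));r('block near',f(441,220,.043))
for y in(330,355): r('panel',P[int(60+y/2.2),int(100+393/2.2)])
r('base',f(245,187,.016));r('base',f(462,187,.016)); r('base near',f(262,408,.016)); r('base near',f(460,405,.016))
r('post',f(240,363,.088))
r('TCP',get_state()['ee_pos'])
E
```

```text
block near [0.6825 0.0686 0.043 ] u 0.6722 n -0.1364
block near [0.6804 0.048  0.043 ] u 0.6722 n -0.1157
panel [0.6719 0.0644 0.1386] u 0.6621 n -0.1311
panel [0.6722 0.0644 0.1563] u 0.6624 n -0.1311
base [0.6949 0.1136 0.016 ] u 0.6801 n -0.1824
base [0.6874 0.0386 0.016 ] u 0.6801 n -0.107
base near [0.6132 0.1194 0.016 ] u 0.5982 n -0.18
base near [0.607  0.0455 0.016 ] u 0.5994 n -0.1058
post [0.653  0.1084 0.088 ] u 0.6389 n -0.173
TCP [0.6472 0.0664 0.1726] u 0.6374 n -0.1307
```

```bash
python3 -m creep '[[[-1,0.005,0.02,0.002,0],[-1,0.005,0.04,0.002,0],[-1,0.005,0.055,0.002,0],[-1,0.005,0.065,0.002,0],[-1,0.005,0.072,0.002,0],[-1,0.005,0.076,0.002,0],[-1,0.005,0.08,0.002,0],[-1,0.005,0.083,0.002,0],[-1,0.005,0.083,0.002,0],[-1,0.005,0.083,0.002,0]]]'; python3 -c "
from h import *
st()"
```

```text
time: 36.25
ee_pos: [0.6493, 0.0606, 0.0897]
tcp_rot: [0.474, -0.524, 0.524, -0.475]
ft_force: [-0.5, -0.6, -1.3]
finger_gap: 0.0039
t 36.25 p [0.6493 0.0606 0.0897] x [-0.099 -0.995 -0.   ] y [ 0.001  0.    -1.   ] z [ 0.995 -0.099  0.001] F [-0.5 -0.6 -1.3] gap 0.0039 j [ 0.03  0.55  1.53 -0.    1.06  1.7 ]
```

Entered without resistance. Next I'll push it home, release, and go over the post.

```bash
python3 -m creep '[[[-1,0,0.003,0,0],[-1,0,0.006,0,0],[-1,0,0.009,0,0],[-1,0,0.011,0,0],[-1,0,0.012,0,0],[-1,0,0.013,0,0],[-1,0,0.013,0,0],[-1,0,0.013,0,0]]]'; python3 -c "
from h import *
st()"
python3 -m creep '[[[-0.4,0,0,0,0],[-0.4,0,0,0,0],[-0.4,0,0,0,0],[-0.4,0,-0.02,0,0],[-0.4,0,-0.05,0,0],[-0.2,0,-0.09,0,0],[0,-0.024,-0.11,0,-0.2],[0,-0.048,-0.11,-0.001,-1.57],[0,-0.048,-0.11,-0.001,-1.57],[0,-0.048,-0.11,-0.001,-1.57],[0,-0.048,-0.11,-0.001,-1.57],[0,-0.048,-0.11,-0.001,-1.57],[0,-0.048,-0.11,-0.001,-1.57],[0,-0.048,-0.11,-0.001,-1.57],[0,-0.048,-0.11,-0.001,-1.57],[0,-0.048,-0.11,-0.001,-1.57],[0,-0.048,-0.11,-0.001,-1.57],[0,-0.048,-0.11,-0.001,-1.57],[0,-0.048,-0.11,-0.001,-1.57],[0,-0.048,-0.11,-0.001,-1.57]]]'
python3 - <<'E'
from h import *
c=snap('wrist','w12.png',(100,60,460,330),2.2)
P=cloud(c); hsv=cv2.cvtColor(c['image'],cv2.COLOR_BGR2HSV)
m=(P[...,2]>.0835)&(P[...,2]<.093)&(P[...,1]>.02)
n,l,s,ce=cv2.connectedComponentsWithStats(m.astype(np.uint8))
for i in range(1,n):
    if s[i,4]>60:
        q=P[l==i]; r=cv2.minAreaRect((q[:,:2]*1000).astype(np.float32)); print(s[i],q.mean(0).round(4),r)
st()
E
```

```text
time: 36.92
ee_pos: [0.6488, 0.0606, 0.0777]
tcp_rot: [0.474, -0.524, 0.524, -0.475]
ft_force: [-2.6, 0.1, 7.3]
finger_gap: 0.0044
t 36.92 p [0.6488 0.0606 0.0777] x [-0.099 -0.995  0.   ] y [ 0. -0. -1.] z [ 0.995 -0.099  0.   ] F [-2.6  0.1  7.3] gap 0.0044 j [ 0.03  0.57  1.54 -0.    1.04  1.7 ]
time: 38.58
ee_pos: [0.6526, 0.1084, 0.1858]
tcp_rot: [0.706, -0.035, 0.035, -0.706]
ft_force: [-0.2, 0.8, -0.5]
finger_gap: 0.0424
[519  60  23  49 405] [0.8055 0.1752 0.0889] ((805.6536254882812, 174.69189453125), (8.84231185913086, 26.975765228271484), 8.582712173461914)
[529 156  31  82 765] [0.8186 0.1093 0.0882] ((821.8641357421875, 105.05433654785156), (52.859195709228516, 16.234233856201172), 88.34893798828125)
[261 209  34  19 620] [0.6527 0.1095 0.0874] ((652.5975952148438, 109.093505859375), (11.808910369873047, 21.370908737182617), 84.28449249267578)
[241 281  75  10 674] [0.6482 0.0617 0.087 ] ((648.0333862304688, 61.221412658691406), (5.703733444213867, 50.58111572265625), 83.85137939453125)
t 38.63 p [0.6526 0.1085 0.1859] x [ 0.995 -0.102 -0.001] y [-0.001 -0.    -1.   ] z [ 0.102  0.995 -0.   ] F [-0.2 -1.  -0. ] gap 0.0426 j [0.1  0.47 1.4  0.   1.27 0.2 ]
```

The blue panel is home: its top is at 0.087 m and it sits 48 mm ahead of the post. Grip and push next.

```bash
python3 -m creep '[[[0,0,0.03,0,0],[0,0,0.06,0,0],[0,0,0.09,0,0],[0,0,0.105,0,0],[0,0,0.113,0,0],[0,0,0.113,0,0],[0,0,0.113,0,0],[-1,0,0.113,0,0],[-1,0,0.113,0,0],[-1,0,0.113,0,0],[-1,0,0.113,0,0],[-1,0,0.113,0,0]]]' 40
python3 -m creep '[[[-1,0,0,-0.005,0],[-1,0,0,-0.01,0],[-1,-0.001,0,-0.02,0],[-1,-0.001,0,-0.03,0],[-1,-0.001,0,-0.04,0],[-1,-0.001,0,-0.05,0],[-1,-0.001,0,-0.06,0],[-1,-0.001,0,-0.07,0],[-1,-0.001,0,-0.07,0]]]'; python3 -c "
from h import *
st()"
```

```text
time: 39.63
ee_pos: [0.6541, 0.1088, 0.0752]
tcp_rot: [-0.706, 0.034, -0.037, 0.706]
ft_force: [-0.4, 1.1, 5.7]
finger_gap: 0.0213
time: 40.38
ee_pos: [0.6462, 0.0395, 0.0752]
tcp_rot: [-0.705, 0.034, -0.037, 0.707]
ft_force: [1.0, 2.9, 5.7]
finger_gap: 0.0213
t 40.38 p [0.6462 0.0395 0.0752] x [ 0.995 -0.101  0.004] y [ 0.004  0.002 -1.   ] z [0.101 0.995 0.002] F [1.  2.9 5.7] gap 0.0213 j [-0.01  0.56  1.55  0.    1.02  0.09]
```

```bash
python3 -m creep '[[[-1,0,0,-0.01,0],[-1,0,0,-0.02,0],[-1,0,0,-0.03,0],[-1,0,0,-0.04,0],[-1,0,0,-0.05,0],[-1,0,0,-0.06,0],[-1,0,0,-0.07,0],[-1,0,0,-0.08,0],[-1,0,0,-0.085,0],[-1,0,0,-0.085,0],[-1,0,0,-0.085,0]]]'; python3 -c "
from h import *
st()"
python3 -m creep '[[[0,0,0,0,0],[0,0,0,0,0],[0,0,0,0,0],[0,0,0,0,0],[0,0,-0.02,0,0],[0,0,-0.05,0,0],[0,0,-0.08,0,0],[0,0,-0.11,0,0],[0,0,-0.15,0,0],[0,0,-0.19,0,0],[0,0,-0.19,0.02,0],[0,0,-0.19,0.06,0],[0,0,-0.19,0.06,0],[0,0,-0.19,0.06,0],[0,0,-0.19,0.06,0]]]'
python3 - <<'E'
from h import *
st();snap('wrist','w13.png',sc=1.4)
E
```

```text
time: 41.3
ee_pos: [0.6376, -0.0455, 0.0752]
tcp_rot: [-0.706, 0.034, -0.037, 0.706]
ft_force: [0.6, 1.6, 7.8]
finger_gap: 0.0216
t 41.3 p [ 0.6376 -0.0455  0.0752] x [ 0.995 -0.101  0.004] y [ 0.004  0.    -1.   ] z [0.101 0.995 0.001] F [0.6 1.6 7.8] gap 0.0216 j [-0.14  0.55  1.57  0.    1.01 -0.04]
time: 42.55
ee_pos: [0.6418, 0.0141, 0.2627]
tcp_rot: [0.706, -0.036, 0.035, -0.706]
ft_force: [-0.1, -0.6, -0.3]
finger_gap: 0.0427
t 42.55 p [0.6418 0.0141 0.2627] x [ 0.995 -0.099 -0.001] y [-0.001 -0.001 -1.   ] z [ 0.099  0.995 -0.001] F [-0.1 -0.6 -0.3] gap 0.0427 j [-0.04  0.39  1.34 -0.    1.42  0.06]
```

View pics/w13.png

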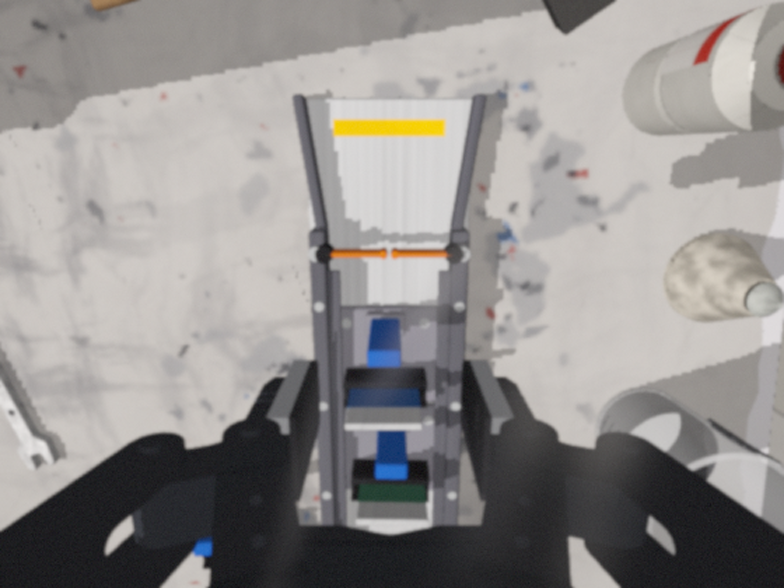

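Both loaded carriers are past the gate, with the flaps shut at y≈254 and both panels seated. One last look for the box, the spare carrier and the tin.

```bash
python3 - <<'E'
from h import *
c=snap('top','t3.png',(130,140,450,320),2.45); P=cloud(c)
q=P[(abs(P[...,0]-.617)<.06)&(abs(P[...,1]+.36)<.06)&(P[...,2]>.012)];print('box',q.mean(0),len(q),'z sd',q[:,2].std())
q=P[(abs(P[...,0]-.49)<.07)&(abs(P[...,1]+.2)<.08)&(P[...,2]>.074)];print('C post',q.mean(0),len(q))
E
```

```text
box [ 0.61809931 -0.35839707  0.02118656] 299 z sd 0.0029021088659417493
C post [ 0.49075379 -0.17905855  0.08085272] 29
```

View pics/t3.png

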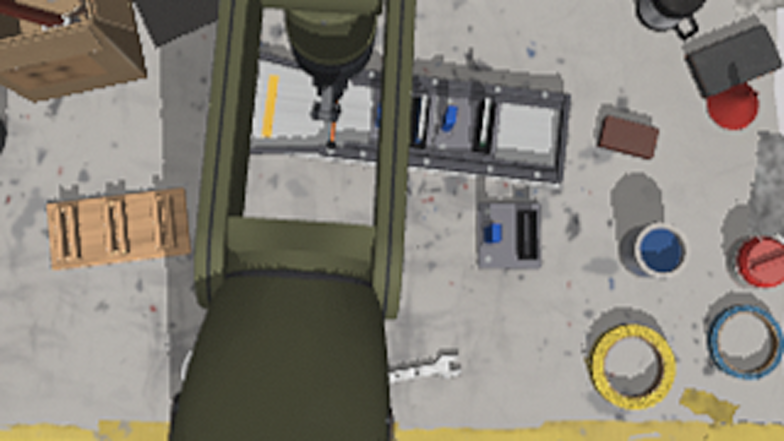

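The box is flat on the bench at (629,135), with its top at about 22 mm. The spare carrier stands at (510,235), the stand is empty, and both carriers are in the lane. Handing in.

```bash
python3 -c "
from h import *
print(sign_off())"
```

```text
the job is handed in; nothing more can be done
None
```

The job is done and handed in at about 43 s of the 210 s. No verdict was reported back.

**What I did**
- I moved the parts box out of the loading bay onto the bench, beyond the lane end.
- Only the green and blue panels were there; red was absent. I put each into its own carrier in the bay, and the insertions ended at the expected seated height.
- I pushed both carriers by the grip post through the gate, the second pushing the first along.
- The third carrier was not touched and stands on the bench outside the lane.

**Last checks**
- **Flaps:** both are shut in the wrist view.
- **Carriers and panels:** both carriers lie under the lips. The second stopped with its grip point about 55–60 mm past the gate. Both panels still look seated.
- **Box:** its top is at about 21 mm, so it is flat on the bench.
- **Robot:** it was well clear of everything, and no reading showed high force.
- **Paint tin:** I never went near it, but the arm hid it in the last picture, so I did not see it again at the end.

**Disagreements**
- The camera readings of positions across the lane differed by 2–4 mm, in the gate mid-line and the slot. I used a compromise value and both panels went in without resistance.

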